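Line up and nest the stacking cups on the nursery shelf

ROBOT

A 6-joint arm with a two-finger parallel gripper is mounted at the origin on the work surface. World frame = base frame: x ahead of the robot, y to its left, z up, the work surface at z = 0. Lengths are in m, angles in rad, forces in N, time in s.
With the tool pointing down it reaches from about 0.325 to 0.85 m from the base axis. Payload 4.4 kg.
Tool frame: the origin (TCP) lies midway between the tips of the shut fingers; the grasp point (between the pads) lies 19 mm behind it; z points along the fingers, y is the line along which they close (so a half turn about z gives the same grasp; the last joint's range is limited). The gripper opens to 94 mm and grips with 3 to 60 N. Pads are 16 mm wide; open, the fingers measure 119 mm over their backs; the gripper's body (75 mm by 177 mm) begins 78 mm behind the grasp point.
Start: joints at [1.056, 0.207, 1.542, -0, 1.393, -0.15], TCP at [0.205, 0.537, 0.205] pointing down, gripper open.
Joint ranges: [-2.73, 2.73], [-0.86, 2.22], [0.23, 2.46], [-1.11, 4.25], [0.08, 2.63], [-2.82, 2.82]. Speed limits (rad/s): [2.79, 2.79, 3.14, 3.14, 3.14, 3.14].

INTERFACE

Orientations are given as a unit quaternion [x, y, z, w].
In Python, from cell import telemetry, read_camera, bot, boxes_of, masks_of, spot_point gives the robot as it stands. The module is installed in compiled form; this text tells all that it offers.
- The arm moves only by the tool play_rows, never from a script. Its argument "series" is text: rows parted by semicolons, each of 6 numbers parted by spaces: the shift along the tool's x, y, z in cm, then the turn, a rotation vector about the tool's x, y, z in rad. In form: tx ty tz wx wy wz; .... A call has 1 to 12 rows; each row shifts and turns the commanded pose from where the row before left it, along the tool's axes as they then stand; what a row does not reach is not made up. A row lasts 1/10 s, in which the tool goes at most 50 mm and 8.59 degrees, less where a joint would pass 70% of its speed; a pose out of reach is approached as far as the arm can. A call with a gripper value outside its range is refused whole. "grip" is the closure, from 0 (fully open) to 1 (shut), set as the call begins (left out, the last holds). The fingers move at their own pace and stop on an object; "force" is the grip in N (left out, the last holds). Time passes only in rows, so rows that do not move let the fingers close. It gives the time, the measured TCP pose, the force, the opening and the grip force at its end, in the units of the state.
- telemetry.read_state(): the state, without advancing time (a new reading comes with each control period).
- read_camera(name): name is "scene" or "top" or "wrist"; returns a dict with "color" (384x512x3 uint8, red, green, blue), "fov_y" (degrees; the focal length in pixels is half the picture's height over the tangent of half this angle, whatever the lens; pixels are square), "cx", "cy" (the principal point, pixels), "k1" (the pictures are not rectified: a ray, as slopes to the right and down, at radius r is drawn at 1 + k1 r^2 times it, then the intrinsics apply), "R" (3x3) and "t" (3): a world point X has camera coordinates R X + t. Camera axes: x right, y down, z forward; pixel columns grow to the right and rows downward; lengths in m; the calibration is good to about 2 mm. A picture is of the moment at which its call begins. There is no depth.
- bot.close_job(): hands the job in; it is judged then, once.
Trained networks look in the newest picture that a camera, given by its name, has taken for a name from the list of things; names that differ only in an ending like _2 or _b are one class to them, and where a whole thing is asked for, a point or a joint stands for the part that bears it (a point fixed in the world has none). Each returns a list of dicts, best first, with "p" (0 to 1); they miss things now and then, are a little off and sometimes report something else, mostly with a low value. They report only what shows in the picture. A call takes as long as a camera call.
- boxes_of(camera, name): "rect" ([left, top, width, height] in pixels, round what is visible of it).
- masks_of(camera, name): "region" (384x512 bool, what is visible of it) and "rect" ([left, top, width, height] in pixels, round what is visible of it).
- spot_point(camera, name): "location" ([column, row] in pixels: a listed point, or the origin of a listed thing).
The state is a dict: "time": time; "qpos": joint angles; "joint_vel": joint speeds; "joint_torque": joint torques, N m; "ee_pos": TCP position; "orientation": TCP orientation; "ft_force": force on the tool from outside, world axes, zero at the start; "ft_torque": the same for the moment, N m; "opening": opening from 0.0 (shut) to 1.0 (fully open); "gripper_force": force on a finger pad.
Only numpy, scipy, OpenCV 4.12 (cv2) and the standard library are available. Lean on these libraries where they do the work, as an engineer would, in place of code of your own. Each camera call takes 0.05 s, during which the arm holds its last target. There are 200 camera calls.

TASK

Put the nesting cups away: first lay the wooden straightedge flush along the front edge of the ring rack's base, then stand the largest round cup and the largest square cup upright against the straightedge's free long edge. Nest the smaller cups that are there into their own shape, larger below smaller, each fully down and concentric, and leave the four loose blocks alone.

Things in the scene. Friction and masses are not known exactly. Their poses are not given: they have to be found in the camera images.
- rack: Beech ring rack, fixed to the shelf: base board 130 x 300 mm, 15 mm high, with three upright dowels (tops 100 mm above the shelf) that carry stacking rings and stand 85 mm behind its front face. Origin: centre of the underside of the base; x points away from its straight front face (which lies at x = -65 mm and looks towards the robot), y along that face, z up.
- rule: Dark walnut straightedge lying flat: strip 260 mm long (its x), 44 mm wide (its y), 8 mm thick, both long edges straight, with a finger ridge on the middle of its top, 70 mm long (x), 14 mm wide (y), reaching to 40 mm above the underside. The same both ways round. Origin: centre of its underside.
- round1: Plain beech round cup standing mouth up, straight outside, 70 mm in diameter, 60 mm high, walls 4 mm, solid bottom 22 mm thick (the hollow is 38 mm deep), the largest (always present) of its shape. Origin: centre of its underside, z up.
- round2: Plain beech round cup standing mouth up, straight outside, 57 mm in diameter, 60 mm high, walls 4 mm, solid bottom 22 mm thick (the hollow is 38 mm deep), the middle one (may be absent) of its shape. Origin: centre of its underside, z up.
- round3: Plain beech round cup standing mouth up, straight outside, 44 mm in diameter, 60 mm high, walls 4 mm, solid bottom 22 mm thick (the hollow is 38 mm deep), the smallest (may be absent) of its shape. Origin: centre of its underside, z up.
- square1: Plain beech square cup standing mouth up, straight outside, 69 mm along each outer side, 60 mm high, walls 4 mm, solid bottom 22 mm thick (the hollow is 38 mm deep), the largest (always present) of its shape. Origin: centre of its underside, z up; x and y are square to its sides.
- square2: Plain beech square cup standing mouth up, straight outside, 56 mm along each outer side, 60 mm high, walls 4 mm, solid bottom 22 mm thick (the hollow is 38 mm deep), the middle one (may be absent) of its shape. Origin: centre of its underside, z up; x and y are square to its sides.
- square3: Plain beech square cup standing mouth up, straight outside, 43 mm along each outer side, 60 mm high, walls 4 mm, solid bottom 22 mm thick (the hollow is 38 mm deep), the smallest (may be absent) of its shape. Origin: centre of its underside, z up; x and y are square to its sides.
- hexagon: Navy painted wooden hexagon block, 25 mm high, bystander. Origin: centre of its underside.
- oval: Pink beech oval block, 70 x 40 mm, 25 mm high, bystander. Origin: centre of its underside.
- column: Cream maple column, 42 mm in diameter, 75 mm high, upright, bystander. Origin: centre of its underside.
- roof: Chipped red wooden roof piece, 70 x 44 mm, about 28 mm high, bystander. Origin: centre of its underside.

How it is judged:
On the way, in this order (a step that is already met when the one before it is completed fails the run):
1. First, the straightedge lies flat with a long edge flush along the front face of the rack's base (within 3 mm and 0.025 rad), its middle within 30 mm of the rack's middle (x of rule in the frame of rack between -0.09 and -0.083 m and y of rule in the frame of rack between -0.03 and 0.03 m and angle between the x axis of rule and the y axis of rack, either way round below 0.025 rad and z of rule in the frame of rack between -0.004 and 0.004 m and angle between rule's own z axis and vertical below 0.05 rad), for 0.2 s.
2. Then both largest cups stand upright against the flush straightedge's free edge (gap under 5 mm), centres within 110 mm of the rack's middle along it, the square one's side parallel within 0.1 rad (all of step 1 and x of round1 in the frame of rack between -0.149 and -0.14 m and y of round1 in the frame of rack between -0.11 and 0.11 m and z of round1 in the frame of rack between -0.004 and 0.004 m and angle between each of round1, square1's own z axis and vertical below 0.05 rad and x of square1 in the frame of rack between -0.1485 and -0.1395 m and y of square1 in the frame of rack between -0.11 and 0.11 m and z of square1 in the frame of rack between -0.004 and 0.004 m and (angle between the x axis of square1 and the x axis of rack, either way round below 0.1 rad or angle between the x axis of square1 and the y axis of rack, either way round below 0.1 rad)), for 0.2 s.
At the end, for the whole second after the job is handed in: Straightedge still flush on the rack (3 mm, 0.025 rad) and both largest cups still upright against it (gap under 5 mm); every smaller cup present fully down in the next larger one of its shape, upright, centres within 6 mm, squares true to 0.14 rad; blocks left alone (moved under 15 mm) (all of step 2 and horizontal distance between each of round2, round3 and round1 below 0.006 m and z of round2 in the frame of round1 between 0.018 and 0.026 m and angle between each of round2, round3, round3, square2, square3, square3's own z axis and vertical below 0.06 rad and horizontal distance between round3 and round2 below 0.006 m and z of round3 in the frame of round2 between 0.018 and 0.026 m and z of round3 in the frame of round1 between 0.018 and 0.049 m and horizontal distance between each of square2, square3 and square1 below 0.006 m and z of square2 in the frame of square1 between 0.018 and 0.026 m and horizontal distance between square3 and square2 below 0.006 m and z of square3 in the frame of square2 between 0.018 and 0.026 m and z of square3 in the frame of square1 between 0.018 and 0.049 m and (angle between the x axis of square2 and the x axis of square1, either way round below 0.14 rad or angle between the x axis of square2 and the y axis of square1, either way round below 0.14 rad) and (angle between the x axis of square3 and the x axis of square1, either way round below 0.14 rad or angle between the x axis of square3 and the y axis of square1, either way round below 0.14 rad)); the robot touches nothing.
It fails at once if A loose block (hexagon, oval, column or roof piece) is moved by more than 15 mm (distance of any of hexagon, oval, column, roof from where it was at the start of the episode above 0.015 m).
Of round2, round3, square2, square3 only 2 to 4 are there at a start; the rules pass over those that are not, and their reading is None.
At some moment in a run one of round1, square1, round2, square2 may be knocked a few centimetres aside while the robot is not near it.
Once in a run the grip may slacken for a moment while it holds something.
It also fails if it takes over 210 s, if anything falls off the work surface, if the arm or the gripper's body presses on something with over 40 N, if the wrist force passes 120 N, or if a joint passes its speed limit or range.

## Working session

There is one attempt and no reset: what is moved stays moved. The work goes in short steps, Python scripts to look and compute and a tool call to move; the robot and the scene stay as the last step left them, time stands still between calls to the robot, and variables do not carry over. Pictures are saved under pics/ and viewed, at most 14 in all, crops included, and the job is handed in when it is done.

Besides the shell and the picture viewer there is one more tool, called after "Call:" as a command line: name --argument value ..., lists and objects as JSON in quotes. play_rows: Moves the arm, as the interface text tells. Its arguments: {"type":"object","properties":{"series":{"type":"string"},"grip":{"type":"number"},"force":{"type":"number"}},"required":["series"]}

```bash
mkdir -p pics; cat > h.py <<'E'
import numpy as np, cv2
from cell import telemetry, read_camera, bot, boxes_of, masks_of, spot_point
def intr(c):
    f=192/np.tan(np.radians(c["fov_y"])/2); return f
def ray(c,uv):
    f=intr(c); d=np.array([(uv[0]-c["cx"])/f,(uv[1]-c["cy"])/f]); s=d.copy()
    for _ in range(20): s=d/(1+c["k1"]*(s@s))
    R=np.array(c["R"]); t=np.array(c["t"])
    return -R.T@t, R.T@np.array([s[0],s[1],1.])
def onz(c,uv,z):
    o,d=ray(c,uv); return o+d*(z-o[2])/d[2]
def proj(c,X):
    p=np.array(c["R"])@np.asarray(X,float)+np.array(c["t"]); s=p[:2]/p[2]
    s=s*(1+c["k1"]*(s@s)); f=intr(c); return np.array([c["cx"],c["cy"]])+f*s
def tri(c1,u1,c2,u2):
    o1,d1=ray(c1,u1);o2,d2=ray(c2,u2)
    d1/=np.linalg.norm(d1);d2/=np.linalg.norm(d2)
    A=np.stack([d1,-d2],1);x=np.linalg.lstsq(A,o2-o1,rcond=None)[0]
    a,b=o1+d1*x[0],o2+d2*x[1]; return (a+b)/2,np.linalg.norm(a-b)
def save(c,n): cv2.imwrite(f"pics/{n}.png",c["color"][:,:,::-1])
E
cat > s1.py <<'E'
from h import *
C={}
for n in ["top","scene","wrist"]:
    C[n]=read_camera(n); save(C[n],n+"0")
    c=C[n];print(n,c["fov_y"],c["cx"],c["cy"],c["k1"],(-np.array(c["R"]).T@c["t"]).round(3))
im=np.hstack([C["top"]["color"],C["scene"]["color"]])[:,:,::-1]
cv2.imwrite("pics/both.png",cv2.resize(im,(800,300)))
for o in "rack rule round1 round2 round3 square1 square2 square3 hexagon oval column roof".split():
    r=[]
    P={}
    for n in ["top","scene"]:
        s=spot_point(n,o)[:2]
        P[n]=s
        r+= [(n,[round(float(v)) for v in x["location"]],round(float(x["p"]),2),onz(C[n],x["location"],0)[:2].round(3).tolist()) for x in s]
    t=tri(C["top"],P["top"][0]["location"],C["scene"],P["scene"][0]["location"]) if P["top"] and P["scene"] else None
    print(o,r,t and (t[0].round(3),round(t[1],4)))
s=telemetry.read_state();print(s["time"],s["orientation"])
E
python3 s1.py
```

```text
top 57.07040439775882 251.98372930474366 192.64768522009325 -0.07846302727467468 [0.399 0.011 1.153]
scene 49.990809876161684 256.24604752448334 191.89602224110925 -0.027728015639479284 [1.203 0.407 1.007]
wrist 71.79319781066114 250.83495708041832 193.93950815022419 -0.06150218641700137 [0.134 0.563 0.384]
rack [('top', [261, 221], 0.71, [0.448, -0.012]), ('top', [247, 155], 0.6, [0.669, 0.03]), ('scene', [244, 230], 0.87, [0.669, 0.029]), ('scene', [269, 176], 0.42, [0.457, -0.011])] (array([ 0.483, -0.053, -0.311]), np.float64(0.0822))
rule [('top', [263, 216], 0.7, [0.463, -0.02]), ('scene', [270, 177], 0.57, [0.458, -0.009])] (array([ 0.461, -0.014,  0.   ]), np.float64(0.0124))
round1 [('top', [330, 238], 0.74, [0.392, -0.235]), ('top', [142, 223], 0.71, [0.445, 0.377]), ('scene', [222, 137], 0.86, [0.387, -0.242]), ('scene', [390, 223], 0.75, [0.425, 0.384])] (array([ 0.393, -0.235,  0.007]), np.float64(0.0036))
round2 [('top', [330, 238], 0.74, [0.392, -0.235]), ('top', [142, 223], 0.71, [0.445, 0.377]), ('scene', [222, 137], 0.86, [0.387, -0.242]), ('scene', [390, 223], 0.75
[... 1042 characters left out ...]
n [('top', [153, 151], 0.54, [0.688, 0.349]), ('top', [373, 231], 0.18, [0.411, -0.379]), ('scene', [338, 288], 0.83, [0.692, 0.339])] (array([0.69 , 0.344, 0.   ]), np.float64(0.0106))
oval [('top', [355, 150], 0.75, [0.684, -0.332]), ('scene', [147, 181], 0.88, [0.674, -0.336])] (array([ 0.681, -0.328,  0.012]), np.float64(0.002))
column [('top', [400, 164], 0.8, [0.632, -0.483]), ('scene', [122, 154], 0.54, [0.627, -0.484])] (array([ 0.63 , -0.48 ,  0.005]), np.float64(0.0015))
roof [('top', [115, 166], 0.84, [0.639, 0.478]), ('scene', [393, 296], 0.66, [0.641, 0.47])] (array([0.64 , 0.473, 0.002]), np.float64(0.0077))
1.35 [ 1.80882100e-01  9.83504786e-01 -4.89681034e-05 -5.80279667e-07]
```

View pics/top0.png

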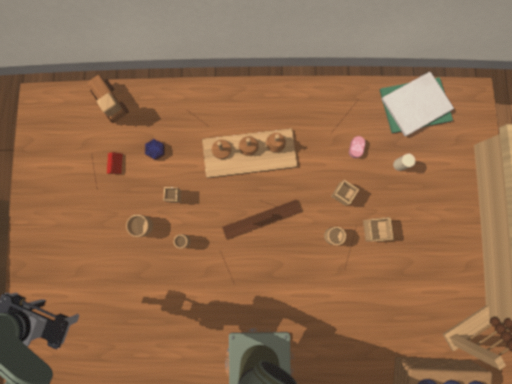

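View pics/scene0.png

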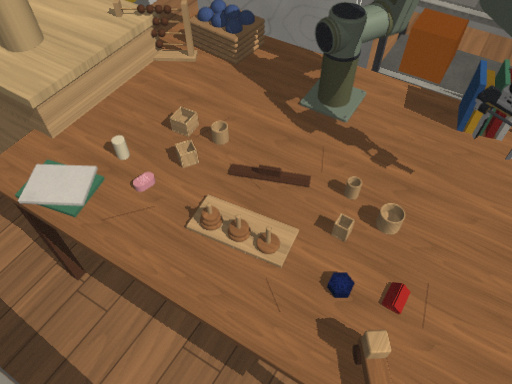

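```bash
cat >> h.py <<'E'
from scipy.optimize import minimize
a=np.linspace(0,2*np.pi,48,endpoint=False)
def box(x0,x1,y0,y1,z0,z1): return np.array([[x,y,z] for x in(x0,x1) for y in(y0,y1) for z in(z0,z1)])
def rnd(d): return np.array([[d/2*np.cos(t),d/2*np.sin(t),z] for t in a for z in (0,.06)])
def sq(s): s=s/2; return box(-s,s,-s,s,0,.06)
SH=dict(round1=[rnd(.07)],round2=[rnd(.057)],round3=[rnd(.044)],square1=[sq(.069)],square2=[sq(.056)],square3=[sq(.043)],
 rule=[box(-.13,.13,-.022,.022,0,.008),box(-.035,.035,-.007,.007,0,.04)],rack=[box(-.065,.065,-.15,.15,0,.015)])
S=4
def render(c,name,p,z=0):
    m=np.zeros((384*S,512*S),np.uint8); cs,sn=np.cos(p[2]),np.sin(p[2])
    for P in SH[name]:
        W=P@np.array([[cs,sn,0],[-sn,cs,0],[0,0,1]])+[p[0],p[1],z]
        u=np.array([proj(c,w) for w in W]); u=((u+.5)*S*16).round().astype(np.int32)
        cv2.fillConvexPoly(m,cv2.convexHull(u),1,shift=4)
    return cv2.resize(m.astype(np.float32),(512,384),interpolation=cv2.INTER_AREA)
def fit(name,p0,views,z=0):
    """views: list of (cam, mask)"""
    def cost(p): return sum(np.abs(render(c,name,p,z)-m).sum()/m.sum() for c,m in views)/len(views)
    yaws=[p0[2]] if 'round' in name or len(p0)>3 else p0[2]+np.arange(0,np.pi/(2 if 'sq' in name else 1),.26)
    best=min(([p0[0],p0[1],y] for y in yaws),key=cost)
    r=minimize(cost,best,method="Nelder-Mead",options=dict(initial_simplex=np.array(best)+np.array([[0,0,0],[.01,0,.0],[0,.01,0],[.005,.005,.12]]),xatol=1e-4,fatol=1e-4,maxfev=160))
    return r.x,r.fun
def mask_near(cam,c,name,xy,z=.03,maxpx=60):
    u=proj(c,[*xy,z]); L=[]
    for m in masks_of(cam,name):
        if m["p"]<.25: continue
        r=m["region"]
        v,h=np.nonzero(r); d=np.hypot(h.mean()-u[0],v.mean()-u[1])
        if d<maxpx: L.append((d,r))
    return min(L,key=lambda x:x[0])[1].astype(np.float32) if L else None
def find(name,xy,cams,C,yaw=0.,z=0,lock=False):
    V=[]
    for n in cams:
        m=mask_near(n,C[n],name,xy,z+.03 if name not in("rule","rack") else z+.005)
        if m is not None: V.append((C[n],m,n))
    if not V: return None
    p0=[*xy,yaw]+([1] if lock else [])
    out={"+".join(v[2] for v in V):fit(name,p0,[v[:2] for v in V],z)}
    if len(V)>1:
        for v in V: out[v[2]]=fit(name,p0,[v[:2]],z)
    return out
def show(name,o):
    if not o: print(name,None); return
    for k,(p,f) in o.items(): print(name,k,p.round(4).tolist(),"err",round(f,3))
E
cat > s2.py <<'E'
from h import *
C={n:read_camera(n) for n in("top","scene")}
G=dict(round1=(.43,.38),round2=(.39,-.235),round3=(.395,.24),square1=(.41,-.38),square2=(.525,-.285),square3=(.54,.275),rule=(.46,-.01),rack=(.67,.03))
for k,g in G.items(): show(k,find(k,g,["top","scene"],C))
E
time python3 s2.py
```

```text
round1 top+scene [0.4345, 0.3764, 0.0423] err 0.082
round1 top [0.4353, 0.378, 0.0636] err 0.091
round1 scene [0.4326, 0.376, -0.0053] err 0.049
round2 top+scene [0.3977, -0.2429, -0.013] err 0.112
round2 top [0.3981, -0.2434, -0.0011] err 0.044
round2 scene [0.3924, -0.2453, -0.0693] err 0.153
round3 top+scene [0.3856, 0.2402, -0.0438] err 0.132
round3 top [0.3873, 0.2395, -0.0723] err 0.092
round3 scene [0.3809, 0.2406, 0.0424] err 0.057
square1 top+scene [0.4153, -0.3823, 1.6393] err 0.06
square1 top [0.4156, -0.3828, 1.652] err 0.048
square1 scene [0.4144, -0.3825, 1.6863] err 0.069
square2 top+scene [0.5341, -0.2795, 0.9634] err 0.101
square2 top [0.5355, -0.2797, 0.9642] err 0.048
square2 scene [0.5303, -0.2813, 0.9221] err 0.089
square3 top+scene [0.5341, 0.2735, 1.5382] err 0.145
square3 top [0.5368, 0.2729, 1.4395] err 0.14
square3 scene [0.5309, 0.2734, -0.0347] err 0.069
rule top+scene [0.455, -0.0126, 1.9228] err 0.142
rule top [0.4554, -0.0127, 1.9171] err 0.059
rule scene [0.4503, -0.0131, 1.9099] err 0.188
rack top+scene [0.6747, 0.0247, 0.1176] err 0.057
rack top [0.677, 0.0247, 0.1197] err 0.04
rack scene [0.6711, 0.0248, 0.1172] err 0.043
real	0m19.489s
user	0m20.938s
sys	0m9.274s
```

```bash
cat >> h.py <<'E'
from scipy.spatial.transform import Rotation as Ro
def go(x,y,z,psi):
    "turn wz (rad) first, then shift in turned tool axes (cm), tool down"
    s=telemetry.read_state(); R=Ro.from_quat(s["orientation"]).as_matrix()
    ps=np.arctan2(R[1,0],R[0,0]); dw=-((psi-ps+np.pi)%(2*np.pi)-np.pi)
    T=np.array([[np.cos(psi),np.sin(psi),0],[np.sin(psi),-np.cos(psi),0],[0,0,-1]])
    d=T.T@(np.array([x,y,z])-s["ee_pos"])*100
    q6=s["qpos"][0]+np.pi/2-psi
    print("t",round(s["time"],2),"pos",np.round(s["ee_pos"],4),"psi",round(ps,4),"tilt",R[:,2].round(3),"q6",s["qpos"][5].round(2) if hasattr(s["qpos"][5],'round') else s["qpos"][5]); print("WZ",round(dw,4),"SHIFT cm",d.round(2))
E
python3 -c "
from h import *
go(.455,-.0126,.2,1.917)"
```

```text
t 2.25 pos [0.2046 0.5374 0.2054] psi 2.7778 tilt [ 0. -0. -1.] q6 -0.15
WZ 0.8608 SHIFT cm [-60.23   4.89   0.54]
```

Call:
play_rows --series "0 0 0 0 0 0.1434;0 0 0 0 0 0.1434;0 0 0 0 0 0.1434;0 0 0 0 0 0.1434;0 0 0 0 0 0.1434;0 0 0 0 0 0.1434;-4.3 0.35 0 0 0 0;-4.3 0.35 0 0 0 0;-4.3 0.35 0 0 0 0;-4.3 0.35 0 0 0 0;-4.3 0.35 0 0 0 0;-4.3 0.35 0 0 0 0" --grip 0

```text
time: 3.45
ee_pos: [0.3124, 0.3004, 0.2057]
orientation: [0.574, 0.819, 0.0, 0.0]
ft_force: [1.3, 0.1, -0.3]
opening: 0.999
gripper_force: 0.0
```

Call:
play_rows --series "-4.3 0.35 0 0 0 0;-4.3 0.35 0 0 0 0;-4.3 0.35 0 0 0 0;-4.3 0.35 0 0 0 0;-4.3 0.35 0 0 0 0;-4.3 0.35 0 0 0 0;-4.3 0.35 0 0 0 0;-4.3 0.35 0 0 0 0;0 0 0 0 0 0;0 0 0 0 0 0"

```text
time: 4.45
ee_pos: [0.4552, -0.0127, 0.2053]
orientation: [0.576, 0.818, 0.0, -0.0]
ft_force: [-0.0, -1.0, -0.9]
opening: 0.998
gripper_force: 0.0
```

```bash
cat > s3.py <<'E'
from h import *
c=read_camera("wrist"); save(c,"w1"); C={"wrist":c}
print((-np.array(c["R"]).T@c["t"]).round(3), np.array(c["R"])[2].round(3))
show("rule",find("rule",(.455,-.0126),["wrist"],C,1.917))
show("rack",find("rack",(.674,.0247),["wrist"],C,.118,lock=True))
go(.455,-.0126,.2,1.917)
E
python3 s3.py
```

```text
[0.429 0.057 0.384] [ 0.088 -0.243 -0.966]
rule wrist [0.4537, -0.0144, 1.9144] err 0.022
rack wrist [0.6756, 0.0249, 0.1123] err 0.229
t 4.6 pos [ 0.4546 -0.0111  0.2053] psi 1.9189 tilt [-0.  0. -1.] q6 -0.56
WZ 0.0019 SHIFT cm [-0.16 -0.02  0.53]
```

View pics/w1.png

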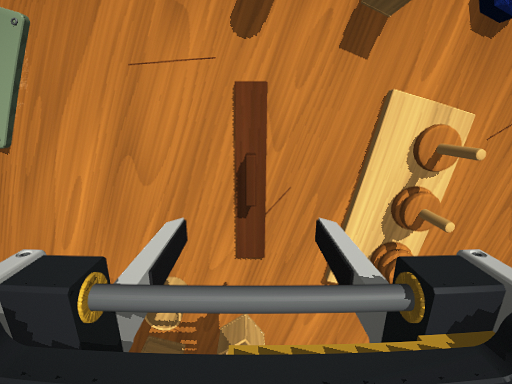

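Call:
play_rows --series "-0.15 -0.13 4 0 0 0.003;0 0 4 0 0 0;0 0 4 0 0 0;0 0 4 0 0 0;0 0 2 0 0 0;0 0 1 0 0 0;0 0 0.3 0 0 0;0 0 0 0 0 0;0 0 0 0 0 0"

```text
time: 5.5
ee_pos: [0.456, -0.0141, 0.0139]
orientation: [0.576, 0.818, 0.001, 0.001]
ft_force: [1.1, 0.0, 0.7]
opening: 1.0
gripper_force: 0.0
```

Call:
play_rows --series "0 0 0 0 0 0;0 0 0 0 0 0;0 0 0 0 0 0;0 0 0 0 0 0;0 0 0 0 0 0;0 0 0 0 0 0;0 0 0 0 0 0;0 0 0 0 0 0;0 0 0 0 0 0;0 0 0 0 0 0" --grip 1 --force 35

```text
time: 6.5
ee_pos: [0.4545, -0.0141, 0.0124]
orientation: [0.576, 0.818, -0.0, -0.0]
ft_force: [-0.3, 0.2, -0.2]
opening: 0.186
gripper_force: 0.0
```

Call:
play_rows --series "0 0 -0.5 0 0 0;0 0 -1 0 0 0;0 0 -1.5 0 0 0;0 0 0 0 0 0;0 0 0 0 0 0"

```text
time: 7.0
ee_pos: [0.455, -0.0141, 0.043]
orientation: [0.576, 0.818, 0.0, 0.001]
ft_force: [-0.0, -0.9, -1.2]
opening: 0.147
gripper_force: 35.0
```

```bash
cat > s4.py <<'E'
from h import *
c=read_camera("wrist"); C={"wrist":c}
for z in (.015,.023,.03): print(z);show("rule",find("rule",(.454,-.014),["wrist"],C,1.915,z=z,lock=True))
rk=(.6747,.0247,.118)
ex=np.array([np.cos(rk[2]),np.sin(rk[2])]);t=np.array(rk[:2])-ex*.087-ex*.012
print(t); go(*t,.043,rk[2]+np.pi/2)
E
python3 s4.py
```

```text
0.015
rule None
0.023
rule None
0.03
rule None
[0.57638844 0.01304509]
t 7.2 pos [ 0.4538 -0.0139  0.0418] psi 1.9144 tilt [-0.001  0.    -1.   ] q6 -0.57
WZ 0.2256 SHIFT cm [ 1.23 12.49 -0.12]
```

Call:
play_rows --series "0 0 0 0 0 0.0752;0 0 0 0 0 0.0752;0 0 0 0 0 0.0752;0.2 2 0 0 0 0;0.2 2 0 0 0 0;0.2 2 0 0 0 0;0.2 2 0 0 0 0;0.2 2 0 0 0 0;0.2 2 0 0 0 0;0 0.5 0 0 0 0;0 0 0 0 0 0;0 0 0 0 0 0"

```text
time: 8.4
ee_pos: [0.5758, 0.0126, 0.0417]
orientation: [0.664, 0.748, -0.001, -0.001]
ft_force: [0.3, 0.4, -1.1]
opening: 0.147
gripper_force: 35.0
```

```bash
cat > s5.py <<'E'
from h import *
import sys
C={n:read_camera(n) for n in("wrist","top","scene")}; save(C["wrist"],sys.argv[1])
for n in C:
  print(n,[(round(float(m["p"]),2),[round(float(v)) for v in m["rect"]]) for m in masks_of(n,"rule")],[(round(float(m["p"]),2),[round(float(v)) for v in m["rect"]]) for m in masks_of(n,"rack")])
show("rule",find("rule",(.576,.013),["wrist"],C,1.689,z=.03,lock=True))
go(.576,.013,.042,1.689)
E
python3 s5.py w2
```

```text
wrist [(0.66, [217, 33, 70, 312])] [(0.86, [288, 15, 224, 338])]
top [(0.59, [214, 167, 81, 24])] [(0.95, [204, 129, 91, 52])]
scene [(0.86, [213, 181, 86, 36])] [(0.58, [188, 195, 106, 71]), (0.45, [177, 139, 26, 28]), (0.42, [171, 106, 27, 27])]
rule None
t 8.9 pos [0.5772 0.0126 0.0426] psi 1.6888 tilt [ 0. -0. -1.] q6 -0.25
WZ -0.0002 SHIFT cm [ 0.06 -0.11  0.06]
```

View pics/w2.png

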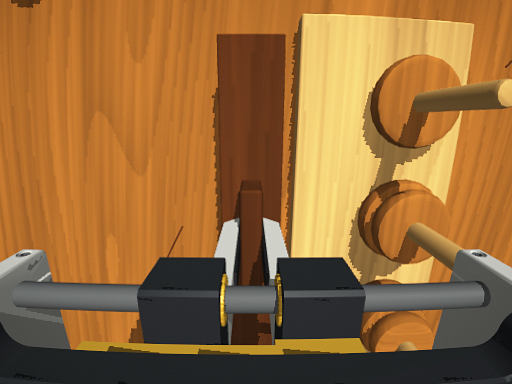

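```bash
cat > edges.py <<'E'
from h import *
c=read_camera("wrist")
def region(n): return max(masks_of("wrist",n),key=lambda m:m["p"])["region"]
ru,ra=region("rule"),region("rack")
def line(pts,z):
    W=np.array([onz(c,p,z)[:2] for p in pts]); v=cv2.fitLine(W.astype(np.float32),cv2.DIST_HUBER,0,1e-4,1e-4).ravel()
    return W.mean(0),np.arctan2(v[1],v[0])%np.pi
rows=range(50,190,2)
for z in(.008,.022,.03,.038):
    e=line([(np.nonzero(ru[r])[0].max()+.5,r) for r in rows],z); f=line([(np.nonzero(ru[r])[0].min()-.5,r) for r in rows],z)
    n=np.array([np.sin(e[1]),-np.cos(e[1])]); print("rule z",z,e[0].round(4),round(e[1],4),"left",round(f[1],4),"width",((e[0]-f[0])@n).round(4))
g=line([(np.nonzero(ra[r])[0].min()-.5,r) for r in rows],.015)
h=line([(np.nonzero(ra[r])[0].min()-.5,r) for r in rows],.0)
n=np.array([np.sin(g[1]),-np.cos(g[1])])
print("rack top/bottom",g[0].round(4),g[1],h[0].round(4),"gap from rule edge (last z):",((g[0]-e[0])@n).round(4),((h[0]-e[0])@n).round(4))
tip=np.nonzero(ru.any(1))[0][0];print("rule tip row",tip,onz(c,(251,tip-.5),.035)); tr=np.nonzero(ra.any(1))[0][0];print("rack top row",tr,onz(c,(380,tr),.015))
go(0.576,.013,.042,1.689)
E
python3 edges.py
```

```text
rule z 0.008 [0.5926 0.0913] 1.685 left 1.6731 width 0.0508
rule z 0.022 [0.591 0.091] 1.685 left 1.6731 width 0.0475
rule z 0.03 [0.59   0.0908] 1.685 left 1.6731 width 0.0455
rule z 0.038 [0.5891 0.0906] 1.685 left 1.6731 width 0.0436
rack top/bottom [0.5986 0.092 ] 1.6815429 [0.6008 0.0924] gap from rule edge (last z): 0.0095 0.0118
rule tip row 32 [0.56120019 0.14317486 0.035     ]
rack top row 13 [0.64992805 0.17410436 0.015     ]
t 9.05 pos [0.5772 0.0126 0.0425] psi 1.6888 tilt [ 0. -0. -1.] q6 -0.25
WZ -0.0002 SHIFT cm [ 0.06 -0.12  0.05]
```

Call:
play_rows --series "0 0 1 0 0 0;0 0 1 0 0 0;0 0 0.5 0 0 0;0 0 0.3 0 0 0;0 0 0.15 0 0 0;0 0 0 0 0 0;0 0 0 0 0 0"

```text
time: 9.75
ee_pos: [0.5758, 0.0127, 0.0138]
orientation: [0.664, 0.748, -0.001, -0.001]
ft_force: [-5.6, 0.4, 8.1]
opening: 0.144
gripper_force: 35.0
```

Call:
play_rows --series "0 0.3 0 0 0 0;0 0.2 0 0 0 0;0 0.1 0 0 0 0;0 0.1 0 0 0 0;0 0.1 0 0 0 0;0 0 0 0 0 0;0 0 0 0 0 0"

```text
time: 10.45
ee_pos: [0.5835, 0.0134, 0.0138]
orientation: [0.664, 0.748, -0.001, -0.001]
ft_force: [-6.0, -0.6, 9.0]
opening: 0.144
gripper_force: 35.0
```

Call:
play_rows --series "0 0.1 0 0 0 0;0 0 0 0 0 0;0 0 0 0 0 0"

```text
time: 10.75
ee_pos: [0.5848, 0.0135, 0.0136]
orientation: [0.664, 0.748, -0.001, -0.001]
ft_force: [-4.5, -0.6, 5.9]
opening: 0.145
gripper_force: 3.5
```

Call:
play_rows --series "0 0.1 0 0 0 0;0 0 0 0 0 0;0 0 0 0 0 0"

```text
time: 11.05
ee_pos: [0.5862, 0.0136, 0.0134]
orientation: [0.664, 0.748, -0.001, -0.001]
ft_force: [-3.1, -0.9, 5.3]
opening: 0.145
gripper_force: 35.0
```

Call:
play_rows --series "0 0.1 0 0 0 0;0 0 0 0 0 0;0 0 0 0 0 0"

```text
time: 11.35
ee_pos: [0.5868, 0.0137, 0.0134]
orientation: [0.664, 0.748, -0.001, -0.001]
ft_force: [-5.7, -0.0, 6.6]
opening: 0.146
gripper_force: 35.0
```

Call:
play_rows --series "0 0.1 0 0 0 0;0 0 0 0 0 0;0 0 0 0 0 0"

```text
time: 11.65
ee_pos: [0.5868, 0.0137, 0.0134]
orientation: [0.664, 0.748, -0.002, -0.002]
ft_force: [-7.5, -0.6, 9.2]
opening: 0.15
gripper_force: 35.0
```

Call:
play_rows --series "0 0.1 0 0 0 0;0 0.1 0 0 0 0;0 0 0 0 0 0;0 0 0 0 0 0"

```text
time: 12.05
ee_pos: [0.5876, 0.0139, 0.0135]
orientation: [0.664, 0.748, -0.003, -0.003]
ft_force: [-10.3, -0.2, 12.4]
opening: 0.15
gripper_force: 35.0
```

```bash
python3 edges.py
```

```text
rule z 0.008 [0.5999 0.092 ] 1.6776 left 1.6783 width 0.0437
rule z 0.022 [0.5983 0.0917] 1.6776 left 1.6783 width 0.0404
rule z 0.03 [0.5974 0.0915] 1.6776 left 1.6783 width 0.0385
rule z 0.038 [0.5966 0.0913] 1.6776 left 1.6783 width 0.0366
rack top/bottom [0.5993 0.0919] 1.6772105 [0.6009 0.0923] gap from rule edge (last z): 0.0027 0.0044
rule tip row 32 [0.57281844 0.13571301 0.035     ]
rack top row 0 [0.64718361 0.17012505 0.015     ]
t 12.2 pos [0.5876 0.0139 0.0135] psi 1.6887 tilt [-0.008 -0.    -1.   ] q6 -0.24
WZ -0.0003 SHIFT cm [ 0.04 -1.16 -2.85]
```

Call:
play_rows --series "0 -0.15 0 0 0 0;0 0 0 0 0 0;0 0 0 0 0 0"

```text
time: 12.5
ee_pos: [0.5875, 0.0139, 0.0134]
orientation: [0.664, 0.747, -0.002, -0.002]
ft_force: [-7.3, -0.9, 9.1]
opening: 0.146
gripper_force: 35.0
```

Call:
play_rows --series "0 0 0 0 0 0;0 0 0 0 0 0;0 0 0 0 0 0;0 0 0 0 0 0;0 0 -2 0 0 0;0 0 -4 0 0 0;0 0 -4 0 0 0;0 0 -4 0 0 0;0 0 -4 0 0 0;0 0 -4 0 0 0;0 0 0 0 0 0" --grip 0.6

```text
time: 13.6
ee_pos: [0.5944, 0.0137, 0.2409]
orientation: [0.664, 0.748, 0.004, 0.006]
ft_force: [0.9, -0.5, -0.1]
opening: 0.401
gripper_force: 0.0
```

```bash
cat > s6.py <<'E'
from h import *
C={n:read_camera(n) for n in("wrist","top","scene")}; save(C["wrist"],"w3")
show("rack",find("rack",(.674,.0247),["top","scene"],C,.11,lock=True))
show("rule",find("rule",(.587,.014),["wrist","top","scene"],C,1.68,lock=True))
G=dict(round1=(.4345,.377),square1=(.4155,-.3825),round2=(.397,-.243),square2=(.534,-.28))
for k,g in G.items(): show(k,find(k,g,["top","scene"],C))
import edges
E
python3 s6.py
```

```text
rack top+scene [0.6722, 0.025, 0.1116] err 1.406
rack top [0.6765, 0.0245, 0.1064] err 2.773
rack scene [0.6712, 0.025, 0.1077] err 0.02
rule top+scene [0.5863, 0.0147, 1.6773] err 1.178
rule top [0.5904, 0.0113, 1.674] err 1.984
rule scene [0.5789, 0.0141, 1.6753] err 0.183
round1 top+scene [0.4355, 0.376, -0.1214] err 0.124
round1 top [0.4361, 0.3772, 0.0154] err 0.177
round1 scene [0.4356, 0.3759, 0.0111] err 0.068
square1 top+scene [0.4149, -0.383, 0.0551] err 0.083
square1 top [0.4165, -0.3846, 0.111] err 0.078
square1 scene [0.4151, -0.3814, 0.0684] err 0.072
round2 top+scene [0.3977, -0.2439, 0.0338] err 0.226
round2 top [0.398, -0.2437, -0.0535] err 0.054
round2 scene [0.394, -0.2453, 0.1578] err 0.362
square2 top+scene [0.5338, -0.2797, 0.972] err 0.093
square2 top [0.5363, -0.2809, 0.9624] err 0.057
square2 scene [0.5309, -0.281, 0.966] err 0.045Traceback (most recent call last):
  File "s6.py", line 7, in <module>
    import edges
  File "edges.py", line 10, in <module>
    e=line([(np.nonzero(ru[r])[0].max()+.5,r) for r in rows],z); f=line([(np.nonzero(ru[r])[0].min()-.5,r) for r in rows],z)
             ~~~~~~~~~~~~~~~~~~~~~~~~^^
    return umr_maximum(a, axis, None, out, keepdims, initial, where)
ValueError: zero-size array to reduction operation maximum which has no identity
```

Call:
play_rows --series "0 0 0 0 0 -0.1418;0 0 0 0 0 -0.1418;0 0 0 0 0 -0.1418;0 0 0 0 0 -0.1418;0 0 0 0 0 -0.1418;0 0 0 0 0 -0.1418;0 0 0 0 0 -0.1418;0 0 0 0 0 -0.1418;0 0 0 0 0 -0.1418;0 0 0 0 0 -0.1418;0 0 0 0 0 -0.1418" --grip 0

```text
time: 15.65
ee_pos: [0.5896, 0.0141, 0.233]
orientation: [-0.056, 0.998, 0.0, 0.0]
ft_force: [0.7, 0.4, -0.8]
opening: 0.999
gripper_force: 0.0
```

Call:
play_rows --series "3.5 0.7 -1 0 0 0;3.5 0.7 -1 0 0 0;3.5 0.7 -1 0 0 0;3.5 0.7 -1 0 0 0;0 0 0 0 0 0;0 0 0 0 0 0"

```text
time: 16.25
ee_pos: [0.4477, 0.0269, 0.2737]
orientation: [-0.053, 0.999, -0.0, 0.001]
ft_force: [0.3, 0.6, -0.0]
opening: 0.998
gripper_force: 0.0
```

```bash
cat > s7.py <<'E'
from h import *
C={n:read_camera(n) for n in("wrist","top","scene")}; save(C["wrist"],"w4")
show("rack",find("rack",(.674,.0247),["wrist","top","scene"],C,.11,lock=True))
show("rule",find("rule",(.587,.014),["wrist","top","scene"],C,1.68,lock=True))
go(.435,.3765,.2,3.248)
E
python3 s7.py
```

```text
rack wrist+top+scene [0.6754, 0.0254, 0.1188] err 0.397
rack wrist [0.6777, 0.0286, 0.1371] err 1.038
rack top [0.6761, 0.0242, 0.1136] err 0.063
rack scene [0.6707, 0.0242, 0.1039] err 0.04
rule wrist+top+scene [0.5872, 0.0145, 1.692] err 0.55
rule wrist [0.5863, 0.0181, 1.6803] err 0.19
rule top [0.5947, 0.0037, 1.6363] err 1.005
rule scene [0.5793, 0.0132, 1.6922] err 0.243
t 16.7 pos [0.4477 0.0269 0.2725] psi -3.0347 tilt [-0.001  0.    -1.   ] q6 -1.81
WZ 0.0005 SHIFT cm [-2.45 34.9   7.25]
```

View pics/w4.png

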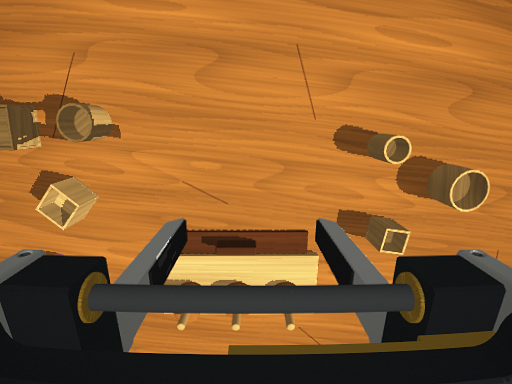

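Call:
play_rows --series "-0.3 4.3 0.9 0 0 0;-0.3 4.3 0.9 0 0 0;-0.3 4.3 0.9 0 0 0;-0.3 4.3 0.9 0 0 0;-0.3 4.3 0.9 0 0 0;-0.3 4.3 0.9 0 0 0;-0.3 4.3 0.9 0 0 0;-0.3 4.3 0.9 0 0 0;0 0.5 0 0 0 0;0 0 0 0 0 0;0 0 0 0 0 0"

```text
time: 17.8
ee_pos: [0.4343, 0.3757, 0.201]
orientation: [-0.053, 0.999, -0.0, 0.0]
ft_force: [0.3, 0.3, 0.0]
opening: 1.001
gripper_force: 0.0
```

```bash
cat > look.py <<'E'
from h import *
import sys
# look.py name x y yaw z psi cams
n,x,y,yaw,z,psi=sys.argv[1],*map(float,sys.argv[2:7])
cams=sys.argv[7].split(",")
C={k:read_camera(k) for k in cams}
if len(sys.argv)>8: save(C["wrist"],sys.argv[8])
o=find(n,(x,y),cams,C,yaw,z,lock=True); show(n,o)
if o:
    p=o[cams[0]][0] if cams[0] in o else list(o.values())[0][0]
    go(p[0],p[1],.2,psi)
E
python3 look.py round1 .435 .3765 0 0 3.248 wrist,top,scene
```

```text
round1 wrist+top+scene [0.4353, 0.3757, 0.0219] err 0.423
round1 wrist [0.4345, 0.3764, 0.0124] err 0.055
round1 top [0.4353, 0.373, -0.0142] err 1.088
round1 scene [0.431, 0.3746, -0.0014] err 0.102
t 18.1 pos [0.4345 0.3757 0.2014] psi -3.0361 tilt [ 0.001  0.    -1.   ] q6 -1.11
WZ -0.001 SHIFT cm [-0.01  0.07  0.14]
```

Call:
play_rows --series "0 0.07 4 0 0 0;0 0 4 0 0 0;0 0 4 0 0 0;0 0 3.5 0 0 0;0 0 1.6 0 0 0;0 0 0.5 0 0 0;0 0 0 0 0 0;0 0 0 0 0 0"

```text
time: 18.9
ee_pos: [0.4352, 0.3778, 0.0265]
orientation: [-0.053, 0.999, 0.001, 0.001]
ft_force: [0.5, 1.2, 1.0]
opening: 1.004
gripper_force: 0.0
```

Call:
play_rows --series "0 0 0 0 0 0;0 0 0 0 0 0;0 0 0 0 0 0;0 0 0 0 0 0;0 0 0 0 0 0;0 0 0 0 0 0;0 0 0 0 0 0;0 0 0 0 0 0" --grip 1 --force 30

```text
time: 19.7
ee_pos: [0.4344, 0.3776, 0.0257]
orientation: [-0.054, 0.999, 0.0, 0.0]
ft_force: [-0.6, -0.7, 5.7]
opening: 0.739
gripper_force: 30.0
```

Call:
play_rows --series "0 0 -1 0 0 0;0 0 -2 0 0 0;0 0 -2 0 0 0;0 0 -2 0 0 0;0 0 -1 0 0 0;0 0 0 0 0 0"

```text
time: 20.3
ee_pos: [0.4349, 0.3778, 0.1065]
orientation: [-0.053, 0.999, 0.001, 0.001]
ft_force: [0.7, -0.3, -1.9]
opening: 0.738
gripper_force: 30.0
```

```bash
python3 look.py round1 .4345 .3764 0 .08 3.248 wrist; python3 -c "
from h import *
go(.5218,.0776,.105,3.248)"
```

```text
round1 wrist [0.4356, 0.3765, -0.0434] err 0.127
t 20.4 pos [0.4334 0.3768 0.1042] psi -3.0346 tilt [-0.001 -0.001 -1.   ] q6 -1.11
WZ 0.0006 SHIFT cm [-0.21 -0.05 -9.58]
t 20.4 pos [0.4334 0.3768 0.1042] psi -3.0346 tilt [-0.001 -0.001 -1.   ] q6 -1.11
WZ 0.0006 SHIFT cm [ -5.61 -30.69  -0.08]
```

Call:
play_rows --series "-0.5 -3.4 0 0 0 0;-0.5 -3.4 0 0 0 0;-0.5 -3.4 0 0 0 0;-0.5 -3.4 0 0 0 0;-0.5 -3.4 0 0 0 0;-0.5 -3.4 0 0 0 0;-0.5 -3.4 0 0 0 0;-0.5 -3.4 0 0 0 0;-0.6 -3.5 0 0 0 0;0 0 0 0 0 0;0 0 0 0 0 0"

```text
time: 21.5
ee_pos: [0.5114, 0.0763, 0.1036]
orientation: [-0.052, 0.999, 0.0, -0.001]
ft_force: [-0.3, 0.8, -1.6]
opening: 0.738
gripper_force: 30.0
```

```bash
python3 - <<'E'
from h import *
C={k:read_camera(k) for k in("wrist","scene")}; save(C["wrist"],"w5")
show("round1",find("round1",(.512,.0776),["wrist","scene"],C,0,.08,lock=True))
show("rule",find("rule",(.587,.014),["wrist","scene"],C,1.68,lock=True))
go(.5218,.0776,.105,3.248)
E
```

```text
round1 wrist [0.5111, 0.075, 0.0388] err 0.149
rule scene [0.5802, 0.0136, 1.6693] err 0.174
t 21.8 pos [0.512  0.0779 0.1047] psi -3.0329 tilt [-0.001  0.    -1.   ] q6 -1.7
WZ 0.0023 SHIFT cm [-0.97 -0.13 -0.03]
```

View pics/w5.png

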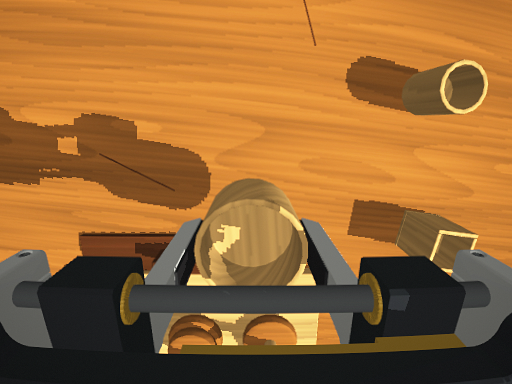

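Call:
play_rows --series "0 0 3 0 0 0;0 0 3 0 0 0;0 0 1.2 0 0 0;0 0 0.5 0 0 0;0 0 0.2 0 0 0;0 0 0 0 0 0;0 0 0 0 0 0"

```text
time: 22.5
ee_pos: [0.5138, 0.0769, 0.0272]
orientation: [-0.054, 0.999, -0.0, 0.001]
ft_force: [-0.5, 0.2, -1.3]
opening: 0.738
gripper_force: 30.0
```

Call:
play_rows --series "-0.3 0 0 0 0 0;-0.2 0 0 0 0 0;-0.1 0 0 0 0 0;-0.1 0 0 0 0 0;0 0 0 0 0 0;0 0 0 0 0 0"

```text
time: 23.1
ee_pos: [0.5193, 0.0776, 0.0259]
orientation: [-0.053, 0.999, 0.0, -0.0]
ft_force: [-0.5, 0.1, -1.6]
opening: 0.737
gripper_force: 30.0
```

Call:
play_rows --series "-0.1 0 0 0 0 0;0 0 0 0 0 0;0 0 0 0 0 0"

```text
time: 23.4
ee_pos: [0.5204, 0.0777, 0.0259]
orientation: [-0.053, 0.999, -0.0, -0.0]
ft_force: [0.4, 0.5, -1.5]
opening: 0.742
gripper_force: 30.0
```

Call:
play_rows --series "-0.1 0 0 0 0 0;0 0 0 0 0 0;0 0 0 0 0 0"

```text
time: 23.7
ee_pos: [0.5214, 0.0778, 0.0259]
orientation: [-0.053, 0.999, -0.0, -0.0]
ft_force: [-0.1, -0.5, -0.9]
opening: 0.738
gripper_force: 30.0
```

Call:
play_rows --series "-0.1 0 0 0 0 0;0 0 0 0 0 0;0 0 0 0 0 0"

```text
time: 24.0
ee_pos: [0.5223, 0.078, 0.0259]
orientation: [-0.053, 0.999, 0.0, -0.0]
ft_force: [-0.8, 0.0, -2.1]
opening: 0.738
gripper_force: 30.0
```

Call:
play_rows --series "-0.1 0 0 0 0 0;0 0 0 0 0 0;0 0 0 0 0 0"

```text
time: 24.3
ee_pos: [0.5224, 0.078, 0.0259]
orientation: [-0.054, 0.999, -0.0, -0.001]
ft_force: [-5.0, -0.0, 2.0]
opening: 0.735
gripper_force: 30.0
```

Call:
play_rows --series "-0.1 0 0 0 0 0;0 0 0 0 0 0;0 0 0 0 0 0"

```text
time: 24.6
ee_pos: [0.5225, 0.078, 0.0259]
orientation: [-0.054, 0.999, -0.0, -0.002]
ft_force: [-6.7, 0.2, 5.7]
opening: 0.735
gripper_force: 30.0
```

Call:
play_rows --series "0.15 0 0 0 0 0;0 0 0.1 0 0 0;0 0 0 0 0 0;0 0 0 0 0 0"

```text
time: 25.0
ee_pos: [0.5224, 0.078, 0.0257]
orientation: [-0.054, 0.999, -0.0, -0.001]
ft_force: [-6.3, -1.2, 8.2]
opening: 0.738
gripper_force: 30.0
```

Call:
play_rows --series "0 0 0 0 0 0;0 0 0 0 0 0;0 0 0 0 0 0;0 0 0 0 0 0;0 0 0 0 0 0;0 0 -2 0 0 0;0 0 -3.5 0 0 0;0 0 -3.5 0 0 0;0 0 -3.5 0 0 0;0 0 -3.5 0 0 0;0 0 -3.5 0 0 0" --grip 0

```text
time: 26.1
ee_pos: [0.5228, 0.078, 0.2214]
orientation: [-0.053, 0.999, 0.0, 0.0]
ft_force: [0.1, -0.8, -0.2]
opening: 0.998
gripper_force: 0.0
```

```bash
python3 look.py round1 .522 .078 0 0 3.248 wrist,scene; python3 -c "
from h import *
go(.4155,-.3825,.2,3.2116)"
```

```text
round1 wrist+scene [0.5212, 0.0767, 0.0181] err 0.067
round1 wrist [0.5225, 0.0758, 0.0433] err 0.062
round1 scene [0.5192, 0.077, -0.0201] err 0.044
t 26.3 pos [0.5235 0.078  0.2208] psi -3.0346 tilt [ 0.002 -0.    -1.   ] q6 -1.69
WZ 0.0006 SHIFT cm [ 0.12 -0.21  2.08]
t 26.3 pos [0.5235 0.078  0.2208] psi -3.0346 tilt [ 0.002 -0.    -1.   ] q6 -1.69
WZ 0.037 SHIFT cm [ 13.99 -45.18   2.08]
```

Call:
play_rows --series "0 0 0 0 0 0.032;1.27 -4.1 0.2 0 0 0;1.27 -4.1 0.2 0 0 0;1.27 -4.1 0.2 0 0 0;1.27 -4.1 0.2 0 0 0;1.27 -4.1 0.2 0 0 0;1.27 -4.1 0.2 0 0 0;1.27 -4.1 0.2 0 0 0;1.27 -4.1 0.2 0 0 0;1.27 -4.1 0.2 0 0 0;1.27 -4.1 0.2 0 0 0;1.27 -4.1 0 0 0 0"

```text
time: 27.5
ee_pos: [0.4156, -0.3824, 0.1968]
orientation: [-0.037, 0.999, 0.002, -0.001]
ft_force: [-0.9, -0.1, 0.3]
opening: 1.002
gripper_force: 0.0
```

Call:
play_rows --series "0 0 0 0 0 0;0 0 0 0 0 0"

```text
time: 27.7
ee_pos: [0.4161, -0.3817, 0.1974]
orientation: [-0.036, 0.999, 0.002, -0.001]
ft_force: [0.6, 1.4, -0.2]
opening: 1.001
gripper_force: 0.0
```

```bash
python3 look.py square1 .4155 -.3825 .08 0 3.2166 wrist,scene
```

```text
square1 wrist+scene [0.4158, -0.383, 0.0838] err 0.052
square1 wrist [0.416, -0.3832, 0.0724] err 0.028
square1 scene [0.4141, -0.3838, 0.1064] err 0.068
t 27.9 pos [ 0.4176 -0.3805  0.1992] psi -3.0648 tilt [-0.001  0.001 -1.   ] q6 -2.54
WZ 0.0018 SHIFT cm [ 0.18 -0.26 -0.08]
```

Call:
play_rows --series "0.05 -0.15 4 0 0 0;0 0 4 0 0 0;0 0 4 0 0 0;0 0 3 0 0 0;0 0 1.7 0 0 0;0 0 0.5 0 0 0;0 0 0 0 0 0;0 0 0 0 0 0"

```text
time: 28.7
ee_pos: [0.4181, -0.3842, 0.0294]
orientation: [-0.038, 0.999, -0.001, 0.001]
ft_force: [0.6, -0.2, 0.1]
opening: 0.999
gripper_force: 0.0
```

Call:
play_rows --series "0 0 0 0 0 0;0 0 0 0 0 0;0 0 0 0 0 0;0 0 0 0 0 0;0 0 0 0 0 0;0 0 0 0 0 0;0 0 0 0 0 0;0 0 0 0 0 0" --grip 1 --force 30

```text
time: 29.5
ee_pos: [0.4172, -0.3836, 0.0286]
orientation: [-0.037, 0.999, 0.0, 0.0]
ft_force: [-0.6, 3.4, 6.4]
opening: 0.731
gripper_force: 30.0
```

Call:
play_rows --series "0 0 -1 0 0 0;0 0 -2 0 0 0;0 0 -2 0 0 0;0 0 -2 0 0 0;0 0 -1 0 0 0;0 0 0 0 0 0;0 0 0 0 0 0"

```text
time: 30.2
ee_pos: [0.4166, -0.3834, 0.1073]
orientation: [-0.037, 0.999, 0.0, -0.0]
ft_force: [0.1, 0.2, -1.4]
opening: 0.733
gripper_force: 30.0
```

```bash
python3 -c "
from h import *
go(.5273,-.0627,.105,3.248)"
```

```text
t 30.2 pos [ 0.4166 -0.3834  0.1073] psi -3.0666 tilt [-0.001  0.001 -1.   ] q6 -2.54
WZ -0.0315 SHIFT cm [-14.41  30.72   0.23]
```

Call:
play_rows --series "0 0 0 0 0 -0.0315;-1.44 3.07 0 0 0 0;-1.44 3.07 0 0 0 0;-1.44 3.07 0 0 0 0;-1.44 3.07 0 0 0 0;-1.44 3.07 0 0 0 0;-1.44 3.07 0 0 0 0;-1.44 3.07 0 0 0 0;-1.44 3.07 0 0 0 0;-1.44 3.07 0 0 0 0;-1.44 3.07 0 0 0 0;0 0 0 0 0 0"

```text
time: 31.4
ee_pos: [0.5271, -0.0594, 0.1063]
orientation: [-0.055, 0.998, 0.001, -0.001]
ft_force: [-0.7, 0.1, -1.6]
opening: 0.737
gripper_force: 30.0
```

Call:
play_rows --series "0 0 3 0 0 0;0 0 3 0 0 0;0 0 1.2 0 0 0;0 0 0.4 0 0 0;0 0 0.2 0 0 0;0 0 0 0 0 0;0 0 0 0 0 0"

```text
time: 32.1
ee_pos: [0.5288, -0.0637, 0.0313]
orientation: [-0.053, 0.999, -0.0, 0.001]
ft_force: [0.2, 0.4, -1.0]
opening: 0.73
gripper_force: 30.0
```

```bash
python3 -c "
from h import *
C={'wrist':read_camera('wrist')}
show('square1',find('square1',(.527,-.063),['wrist'],C,.107,.001,lock=True))
go(.5373,-.0616,.028,3.248)"
```

```text
square1 wrist [0.525, -0.0651, 0.1061] err 0.084
t 32.2 pos [ 0.5285 -0.0635  0.0311] psi -3.0351 tilt [ 0.002 -0.001 -1.   ] q6 -1.96
WZ 0.0001 SHIFT cm [-0.89  0.09  0.31]
```

Call:
play_rows --series "-0.2 0 0.15 0 0 0;-0.2 0 0 0 0 0;-0.1 0 0 0 0 0;-0.1 0 0 0 0 0;0 0 0 0 0 0;0 0 0 0 0 0"

```text
time: 32.8
ee_pos: [0.5337, -0.0626, 0.0286]
orientation: [-0.053, 0.999, -0.0, 0.0]
ft_force: [-0.7, 0.1, 1.3]
opening: 0.731
gripper_force: 30.0
```

Call:
play_rows --series "-0.1 0 0 0 0 0;0 0 0 0 0 0;0 0 0 0 0 0"

```text
time: 33.1
ee_pos: [0.5345, -0.0625, 0.0286]
orientation: [-0.053, 0.999, -0.0, -0.0]
ft_force: [-1.4, -0.0, 2.2]
opening: 0.732
gripper_force: 30.0
```

Call:
play_rows --series "-0.1 0 0 0 0 0;0 0 0 0 0 0;0 0 0 0 0 0"

```text
time: 33.4
ee_pos: [0.5355, -0.0623, 0.0286]
orientation: [-0.053, 0.999, -0.0, -0.0]
ft_force: [-2.9, -0.6, 2.4]
opening: 0.73
gripper_force: 30.0
```

Call:
play_rows --series "-0.1 0 0 0 0 0;0 0 0 0 0 0;0 0 0 0 0 0"

```text
time: 33.7
ee_pos: [0.5365, -0.0623, 0.0286]
orientation: [-0.053, 0.999, -0.0, -0.0]
ft_force: [-3.2, -1.1, 3.8]
opening: 0.73
gripper_force: 30.0
```

Call:
play_rows --series "-0.1 0 0 0 0 0;0 0 0 0 0 0;0 0 0 0 0 0"

```text
time: 34.0
ee_pos: [0.5375, -0.0622, 0.0286]
orientation: [-0.053, 0.999, -0.0, -0.0]
ft_force: [-3.2, -0.8, 4.5]
opening: 0.732
gripper_force: 30.0
```

Call:
play_rows --series "-0.1 0 0 0 0 0;0 0 0 0 0 0;0 0 0 0 0 0"

```text
time: 34.3
ee_pos: [0.5384, -0.0621, 0.0286]
orientation: [-0.053, 0.999, -0.0, -0.0]
ft_force: [-3.6, -0.6, 5.6]
opening: 0.735
gripper_force: 30.0
```

Call:
play_rows --series "-0.1 0 0 0 0 0;0 0 0 0 0 0;0 0 0 0 0 0"

```text
time: 34.6
ee_pos: [0.5394, -0.0619, 0.0286]
orientation: [-0.053, 0.999, -0.0, -0.0]
ft_force: [-3.9, -0.4, 5.0]
opening: 0.738
gripper_force: 30.0
```

Call:
play_rows --series "-0.1 0 0 0 0 0;0 0 0 0 0 0;0 0 0 0 0 0"

```text
time: 34.9
ee_pos: [0.5404, -0.0618, 0.0286]
orientation: [-0.053, 0.999, -0.0, -0.0]
ft_force: [-3.4, -0.2, 5.2]
opening: 0.732
gripper_force: 30.0
```

Call:
play_rows --series "-0.1 0 0 0 0 0;0 0 0 0 0 0;0 0 0 0 0 0"

```text
time: 35.2
ee_pos: [0.5408, -0.0618, 0.0286]
orientation: [-0.053, 0.999, -0.0, -0.001]
ft_force: [-5.4, -1.1, 7.4]
opening: 0.735
gripper_force: 30.0
```

```bash
python3 -c "
from h import *
C={k:read_camera(k) for k in('wrist','scene')};save(C['wrist'],'w6')
show('square1',find('square1',(.54,-.063),['wrist','scene'],C,.107,.0,lock=True))
show('round1',find('round1',(.5225,.077),['scene'],C,.107,.0,lock=True))
show('rule',find('rule',(.587,.014),['scene'],C,1.678,.0,lock=True))
"
```

```text
square1 wrist+scene [0.5376, -0.0629, 0.1136] err 0.176
square1 wrist [0.5382, -0.0629, 0.1072] err 0.103
square1 scene [0.5374, -0.0662, 0.3512] err 0.231
round1 None
rule scene [0.5793, 0.016, 1.6714] err 0.184
```

View pics/w6.png

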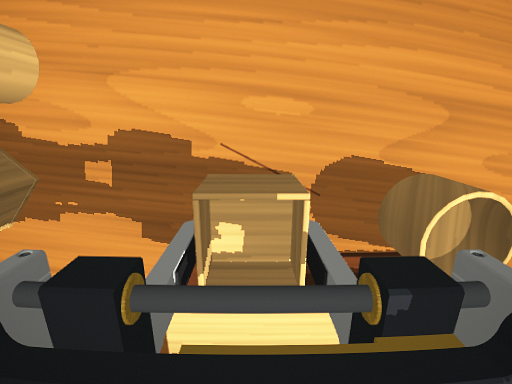

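Call:
play_rows --series "-0.1 0 0 0 0 0;0 0 0 0 0 0;0 0 0 0 0 0;0.2 0 0 0 0 0;0 0 0 0 0 0"

```text
time: 36.0
ee_pos: [0.5407, -0.0618, 0.0286]
orientation: [-0.053, 0.999, -0.0, 0.0]
ft_force: [-1.6, -1.2, 4.0]
opening: 0.734
gripper_force: 30.0
```

Call:
play_rows --series "0 0 0 0 0 0;0 0 0 0 0 0;0 0 0 0 0 0;0 0 0 0 0 0;0 0 0 0 0 0;0 0 -2 0 0 0;0 0 -3.5 0 0 0;0 0 -3.5 0 0 0;0 0 -3.5 0 0 0;0 0 -3.5 0 0 0;0 0 -3.5 0 0 0;0 0 0 0 0 0" --grip 0

```text
time: 37.2
ee_pos: [0.5443, -0.0628, 0.2299]
orientation: [-0.053, 0.999, -0.002, 0.006]
ft_force: [0.0, 0.3, 0.4]
opening: 0.997
gripper_force: 0.0
```

```bash
python3 -c "
from h import *
C={k:read_camera(k) for k in('wrist','scene')}
show('square1',find('square1',(.54,-.063),['wrist','scene'],C,.107,.0,lock=True))
show('round1',find('round1',(.5225,.077),['wrist','scene'],C,.107,.0,lock=True))
show('round2',find('round2',(.398,-.244),['wrist','scene'],C,.0,.0,lock=True))
show('square2',find('square2',(.535,-.28),['wrist','scene'],C,.96,.0,lock=True))
go(.535,-.28,.2,3.142+.96-1.5708)
go(.398,-.244,.2,3.248)
"
```

```text
square1 wrist+scene [0.5375, -0.0637, 0.1035] err 0.053
square1 wrist [0.539, -0.0637, 0.1076] err 0.029
square1 scene [0.5359, -0.0644, 0.0885] err 0.061
round1 wrist [0.5229, 0.0769, 0.1026] err 0.039
round2 wrist+scene [0.4383, -0.2635, 0.3146] err 0.073
round2 wrist [0.4387, -0.2636, 0.2487] err 0.033
round2 scene [0.435, -0.2652, -0.3398] err 0.09
square2 wrist+scene [0.5326, -0.2795, 0.926] err 0.087
square2 wrist [0.5332, -0.2806, 0.9863] err 0.061
square2 scene [0.5305, -0.2815, 0.9069] err 0.094
t 37.7 pos [ 0.54   -0.0616  0.2224] psi -3.0351 tilt [-0.002  0.001 -1.   ] q6 -1.95
WZ 0.7169 SHIFT cm [-12.11 -18.18   2.24]
t 37.7 pos [ 0.54   -0.0616  0.2224] psi -3.0351 tilt [-0.002  0.001 -1.   ] q6 -1.95
WZ 0.0001 SHIFT cm [ 16.05 -16.63   2.24]
```

Call:
play_rows --series "2 -3.2 0.3 0 0 0;2 -3.2 0.3 0 0 0;2 -3.2 0.3 0 0 0;2 -3.2 0.3 0 0 0;2 -3.2 0.3 0 0 0;2.2 -3 0.7 0 0 0;0 0 0 0 0 0;0 0 0 0 0 0;0 0 0 0 0 0"

```text
time: 38.6
ee_pos: [0.4398, -0.2629, 0.2015]
orientation: [-0.054, 0.999, 0.0, 0.0]
ft_force: [-0.4, 1.2, -0.5]
opening: 1.002
gripper_force: 0.0
```

```bash
python3 look.py round2 .4387 -.2636 0 0 3.248 wrist,scene
```

```text
round2 wrist+scene [0.4375, -0.2641, -0.0869] err 0.071
round2 wrist [0.4382, -0.2645, -0.03] err 0.05
round2 scene [0.4366, -0.263, -0.0399] err 0.081
t 38.8 pos [ 0.44   -0.2627  0.2017] psi -3.0332 tilt [ 0. -0. -1.] q6 -2.39
WZ 0.002 SHIFT cm [ 0.2  -0.15  0.17]
```

Call:
play_rows --series "0.18 -0.15 4 0 0 0;0 0 4 0 0 0;0 0 4 0 0 0;0 0 3 0 0 0;0 0 0.9 0 0 0;0 0 0 0 0 0;0 0 0 0 0 0"

```text
time: 39.5
ee_pos: [0.4391, -0.2661, 0.044]
orientation: [-0.054, 0.999, -0.001, 0.001]
ft_force: [-0.1, -0.3, 0.5]
opening: 0.999
gripper_force: 0.0
```

Call:
play_rows --series "0 0 0 0 0 0;0 0 0 0 0 0;0 0 0 0 0 0;0 0 0 0 0 0;0 0 0 0 0 0;0 0 0 0 0 0;0 0 0 0 0 0;0 0 0 0 0 0;0 0 0 0 0 0;0 0 0 0 0 0" --grip 1 --force 30

```text
time: 40.5
ee_pos: [0.4377, -0.2651, 0.0426]
orientation: [-0.053, 0.999, 0.0, -0.0]
ft_force: [-1.2, 2.5, 5.3]
opening: 0.593
gripper_force: 29.9
```

Call:
play_rows --series "0 0 -1 0 0 0;0 0 -2 0 0 0;0 0 -2 0 0 0;0 0 -2 0 0 0;0 0 -2 0 0 0;0 0 -2 0 0 0;0 0 0 0 0 0;0 0 0 0 0 0"

```text
time: 41.3
ee_pos: [0.4378, -0.2657, 0.1525]
orientation: [-0.053, 0.999, -0.0, 0.0]
ft_force: [-0.1, 0.7, -1.2]
opening: 0.592
gripper_force: 29.9
```

```bash
python3 -c "
from h import *
C={k:read_camera(k) for k in('wrist',)};save(C['wrist'],'w7')
show('round2',find('round2',(.438,-.264),['wrist'],C,0,.11,lock=True))
go(.5226,.077,.155,3.248)
"
```

```text
round2 wrist [0.439, -0.2669, 0.0253] err 0.033
t 41.4 pos [ 0.4369 -0.2648  0.1511] psi -3.0351 tilt [-0.002  0.001 -1.   ] q6 -2.39
WZ 0.0001 SHIFT cm [-12.15  33.08  -0.39]
```

Call:
play_rows --series "-1.21 3.31 0 0 0 0;-1.21 3.31 0 0 0 0;-1.21 3.31 0 0 0 0;-1.21 3.31 0 0 0 0;-1.21 3.31 0 0 0 0;-1.21 3.31 0 0 0 0;-1.21 3.31 0 0 0 0;-1.21 3.31 0 0 0 0;-1.21 3.31 0 0 0 0;-1.21 3.31 0 0 0 0;0 0 0 0 0 0;0 0 0 0 0 0"

```text
time: 42.6
ee_pos: [0.5219, 0.077, 0.1509]
orientation: [-0.054, 0.999, -0.0, -0.001]
ft_force: [-0.6, 0.8, -1.2]
opening: 0.587
gripper_force: 29.9
```

```bash
python3 -c "
from h import *
C={k:read_camera(k) for k in('wrist',)};save(C['wrist'],'w8')
show('round2',find('round2',(.522,.077),['wrist'],C,0,.11,lock=True))
show('round1',find('round1',(.522,.077),['wrist'],C,0,0,lock=True))
import time
P=[telemetry.read_state() for _ in range(3)];print([p['ee_pos'] for p in P])
go(.5226,.077,.155,3.248)
"
```

```text
round2 wrist [0.5218, 0.0756, 0.0335] err 0.042
round1 wrist [0.5185, 0.0771, 0.051] err 1.635
[array([0.52224733, 0.07552143, 0.15172138]), array([0.52224733, 0.07552143, 0.15172138]), array([0.52224733, 0.07552143, 0.15172138])]
t 42.75 pos [0.5222 0.0755 0.1517] psi -3.0364 tilt [-0.001 -0.    -1.   ] q6 -1.7
WZ -0.0012 SHIFT cm [-0.05  0.14 -0.33]
```

View pics/w8.png

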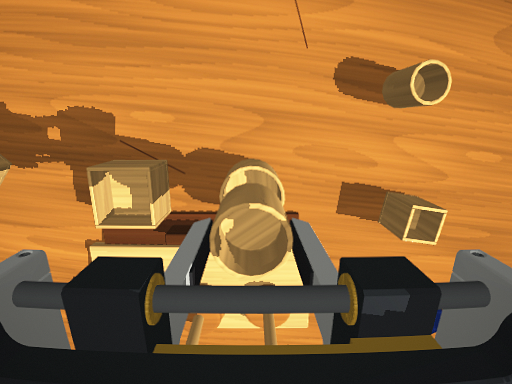

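Call:
play_rows --series "0 0.08 2 0 0 0;0 0 2 0 0 0;0 0 0.6 0 0 0;0 0 0.3 0 0 0;0 0 0.2 0 0 0;0 0 0.2 0 0 0;0 0 0 0 0 0;0 0 0 0 0 0"

```text
time: 43.55
ee_pos: [0.5231, 0.0774, 0.0999]
orientation: [-0.053, 0.999, -0.0, 0.0]
ft_force: [-1.5, -0.5, -0.6]
opening: 0.59
gripper_force: 29.9
```

Call:
play_rows --series "0 0 0.3 0 0 0;0 0 0.3 0 0 0;0 0 0.3 0 0 0;0 0 0 0 0 0;0 0 0 0 0 0"

```text
time: 44.05
ee_pos: [0.5228, 0.0774, 0.0903]
orientation: [-0.053, 0.999, -0.0, -0.0]
ft_force: [-0.2, -0.2, -1.4]
opening: 0.589
gripper_force: 29.9
```

Entered the mouth without contact; continue to the bottom (TCP ≈ 0.0645).

Call:
play_rows --series "0 0 0.5 0 0 0;0 0 0.5 0 0 0;0 0 0.5 0 0 0;0 0 0.5 0 0 0;0 0 0.2 0 0 0;0 0 0.2 0 0 0;0 0 0 0 0 0;0 0 0 0 0 0"

```text
time: 44.85
ee_pos: [0.5228, 0.0774, 0.0665]
orientation: [-0.053, 0.999, -0.0, -0.0]
ft_force: [-0.1, -0.3, -1.9]
opening: 0.589
gripper_force: 29.9
```

Call:
play_rows --series "0 0 0.1 0 0 0;0 0 0.1 0 0 0;0 0 0 0 0 0;0 0 0 0 0 0"

```text
time: 45.25
ee_pos: [0.5228, 0.0774, 0.0647]
orientation: [-0.053, 0.999, -0.0, 0.0]
ft_force: [-1.4, -1.0, 1.1]
opening: 0.589
gripper_force: 29.9
```

Call:
play_rows --series "0 0 0 0 0 0;0 0 0 0 0 0;0 0 0 0 0 0;0 0 0 0 0 0;0 0 0 0 0 0;0 0 -2 0 0 0;0 0 -3.5 0 0 0;0 0 -3.5 0 0 0;0 0 -3.5 0 0 0;0 0 -1.5 0 0 0;0 0 0 0 0 0" --grip 0

```text
time: 46.35
ee_pos: [0.5251, 0.0774, 0.2079]
orientation: [-0.053, 0.999, -0.0, 0.004]
ft_force: [1.5, -0.2, -0.0]
opening: 1.003
gripper_force: 0.0
```

```bash
python3 -c "
from h import *
C={k:read_camera(k) for k in('wrist','scene')}
show('round2',find('round2',(.5226,.077),['wrist','scene'],C,0,.022,lock=True))
show('round1',find('round1',(.5226,.077),['wrist'],C,0,0,lock=True))
go(.386,.2395,.2,3.248)
"
```

```text
round2 wrist+scene [0.5235, 0.0759, -0.0925] err 0.331
round2 wrist [0.5235, 0.076, 0.0314] err 0.041
round2 scene [0.5018, 0.0668, -0.3119] err 0.588
round1 wrist [0.5312, 0.0766, -0.0126] err 0.299
t 46.6 pos [0.5215 0.0774 0.2024] psi -3.0351 tilt [-0.004  0.    -1.   ] q6 -1.69
WZ 0.0 SHIFT cm [11.75 17.55  0.24]
```

Call:
play_rows --series "2.3 3.5 0 0 0 0;2.3 3.5 0 0 0 0;2.3 3.5 0 0 0 0;2.3 3.5 0 0 0 0;2.4 3.5 0 0 0 0;0 0 0 0 0 0;0 0 0 0 0 0;0 0 0 0 0 0"

```text
time: 47.4
ee_pos: [0.3891, 0.2384, 0.2038]
orientation: [-0.053, 0.999, -0.0, -0.0]
ft_force: [0.5, -0.5, -0.2]
opening: 1.001
gripper_force: 0.0
```

```bash
python3 look.py round3 .386 .2395 0 0 3.248 wrist,scene
```

```text
round3 wrist+scene [0.3847, 0.2395, 0.0394] err 0.126
round3 wrist [0.3849, 0.2391, -0.0701] err 0.053
round3 scene [0.3824, 0.2415, -0.0233] err 0.15
t 47.6 pos [0.3896 0.2382 0.2042] psi -3.0371 tilt [-0. -0. -1.] q6 -1.32
WZ -0.0019 SHIFT cm [0.45 0.13 0.42]
```

Call:
play_rows --series "0.43 0.12 4 0 0 0;0 0 4 0 0 0;0 0 4 0 0 0;0 0 3 0 0 0;0 0 1.1 0 0 0;0 0 0 0 0 0;0 0 0 0 0 0"

```text
time: 48.3
ee_pos: [0.3859, 0.2401, 0.0446]
orientation: [-0.053, 0.999, 0.0, 0.001]
ft_force: [-1.2, 0.1, -0.2]
opening: 1.0
gripper_force: 0.0
```

Call:
play_rows --series "0 0 0 0 0 0;0 0 0 0 0 0;0 0 0 0 0 0;0 0 0 0 0 0;0 0 0 0 0 0;0 0 0 0 0 0;0 0 0 0 0 0;0 0 0 0 0 0;0 0 0 0 0 0;0 0 0 0 0 0" --grip 1 --force 30

```text
time: 49.3
ee_pos: [0.3844, 0.2399, 0.0434]
orientation: [-0.053, 0.999, 0.0, -0.0]
ft_force: [-0.3, 0.2, 0.9]
opening: 0.458
gripper_force: 30.0
```

Call:
play_rows --series "0 0 -1 0 0 0;0 0 -2.5 0 0 0;0 0 -2.5 0 0 0;0 0 -2.5 0 0 0;0 0 -2.5 0 0 0;0 0 -2 0 0 0;0 0 0 0 0 0;0 0 0 0 0 0"

```text
time: 50.1
ee_pos: [0.3844, 0.2398, 0.1736]
orientation: [-0.053, 0.999, 0.0, 0.0]
ft_force: [0.7, 0.7, -1.5]
opening: 0.463
gripper_force: 30.0
```

```bash
python3 -c "
from h import *
C={k:read_camera(k) for k in('wrist',)}
show('round3',find('round3',(.385,.239),['wrist'],C,0,.13,lock=True))
go(.523,.0768,.173,3.248)
"
```

```text
round3 wrist [0.3852, 0.2386, 0.0173] err 0.032
t 50.2 pos [0.3833 0.2394 0.1721] psi -3.0351 tilt [-0.002 -0.001 -1.   ] q6 -1.31
WZ 0.0001 SHIFT cm [-12.16 -17.65  -0.09]
```

Call:
play_rows --series "-2.42 -3.52 0 0 0 0;-2.42 -3.52 0 0 0 0;-2.42 -3.52 0 0 0 0;-2.42 -3.52 0 0 0 0;-2.42 -3.52 0 0 0 0;0 0 0 0 0 0;0 0 0 0 0 0;0 0 0 0 0 0"

```text
time: 51.0
ee_pos: [0.5219, 0.0784, 0.1721]
orientation: [-0.053, 0.999, 0.0, -0.002]
ft_force: [-0.2, 0.2, -0.4]
opening: 0.466
gripper_force: 30.0
```

```bash
python3 -c "
from h import *
C={k:read_camera(k) for k in('wrist',)};save(C['wrist'],'w9')
show('round3',find('round3',(.5228,.077),['wrist'],C,0,.13,lock=True))
go(.523,.0772,.173,3.248)
"
```

```text
round3 wrist [0.5221, 0.0772, -0.0483] err 0.028
t 51.1 pos [0.5222 0.0789 0.1728] psi -3.0333 tilt [-0.002  0.    -1.   ] q6 -1.69
WZ 0.0019 SHIFT cm [-0.06 -0.17 -0.02]
```

Call:
play_rows --series "-0.07 -0.13 2 0 0 0;0 0 1.6 0 0 0;0 0 0.6 0 0 0;0 0 0.3 0 0 0;0 0 0.2 0 0 0;0 0 0.2 0 0 0;0 0 0.2 0 0 0;0 0 0 0 0 0;0 0 0 0 0 0"

```text
time: 52.0
ee_pos: [0.5245, 0.0764, 0.1227]
orientation: [-0.053, 0.999, -0.0, 0.0]
ft_force: [0.9, 0.8, -0.8]
opening: 0.463
gripper_force: 30.0
```

Call:
play_rows --series "0 0 0.3 0 0 0;0 0 0.3 0 0 0;0 0 0.3 0 0 0;0 0 0 0 0 0;0 0 0 0 0 0"

```text
time: 52.5
ee_pos: [0.5241, 0.0765, 0.1132]
orientation: [-0.053, 0.999, 0.0, -0.0]
ft_force: [-0.3, 0.1, -0.3]
opening: 0.46
gripper_force: 30.0
```

Inside; continue down to TCP ≈ 0.0865.

Call:
play_rows --series "0 0 0.5 0 0 0;0 0 0.5 0 0 0;0 0 0.5 0 0 0;0 0 0.5 0 0 0;0 0 0.2 0 0 0;0 0 0.2 0 0 0;0 0 0 0 0 0;0 0 0 0 0 0"

```text
time: 53.3
ee_pos: [0.5245, 0.0765, 0.0896]
orientation: [-0.053, 0.999, -0.0, 0.0]
ft_force: [0.1, -0.6, -0.3]
opening: 0.465
gripper_force: 30.0
```

Call:
play_rows --series "0 0 0.1 0 0 0;0 0 0.1 0 0 0;0 0 0.1 0 0 0;0 0 0 0 0 0;0 0 0 0 0 0"

```text
time: 53.8
ee_pos: [0.5248, 0.0765, 0.0874]
orientation: [-0.053, 0.999, -0.0, 0.001]
ft_force: [-1.8, 0.8, 5.8]
opening: 0.464
gripper_force: 30.0
```

Call:
play_rows --series "0 0 0 0 0 0;0 0 0 0 0 0;0 0 0 0 0 0;0 0 0 0 0 0;0 0 0 0 0 0;0 0 -2 0 0 0;0 0 -3.5 0 0 0;0 0 -3.5 0 0 0;0 0 -2.5 0 0 0;0 0 0 0 0 0;0 0 0 0 0 0" --grip 0

```text
time: 54.9
ee_pos: [0.5243, 0.0765, 0.2014]
orientation: [-0.053, 0.999, -0.0, 0.0]
ft_force: [-1.3, -0.6, 0.4]
opening: 0.998
gripper_force: 0.0
```

```bash
python3 -c "
from h import *
C={k:read_camera(k) for k in('wrist','scene')};save(C['wrist'],'w10')
show('round3',find('round3',(.5235,.077),['wrist','scene'],C,0,.044,lock=True))
show('square2',find('square2',(.533,-.28),['scene'],C,.965,0,lock=True))
go(.533,-.28,.2,2.536)
"
```

```text
round3 wrist+scene [0.5247, 0.0754, 0.0222] err 0.377
round3 wrist [0.5253, 0.0752, 0.0136] err 0.07
round3 scene [0.5176, 0.0729, -0.0632] err 0.655
square2 scene [0.5314, -0.2806, 0.9148] err 0.065
t 55.15 pos [0.5231 0.0765 0.1995] psi -3.0351 tilt [-0.004  0.    -1.   ] q6 -1.7
WZ 0.7121 SHIFT cm [-21.11 -28.75  -0.05]
```

View pics/w10.png

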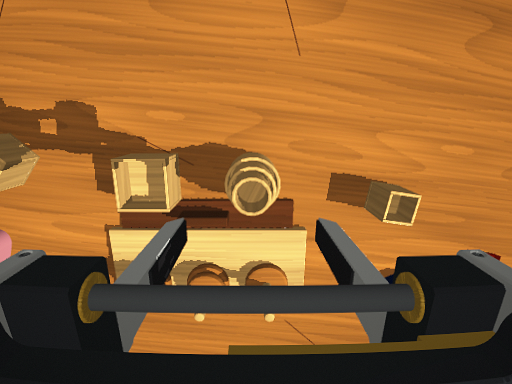

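Call:
play_rows --series "0 0 0 0 0 0.1424;0 0 0 0 0 0.1424;0 0 0 0 0 0.1424;0 0 0 0 0 0.1424;0 0 0 0 0 0.1424;-2.64 -3.59 0 0 0 0;-2.64 -3.59 0 0 0 0;-2.64 -3.59 0 0 0 0;-2.64 -3.59 0 0 0 0;-2.64 -3.59 0 0 0 0;-2.64 -3.59 0 0 0 0;-2.64 -3.59 0 0 0 0"

```text
time: 56.35
ee_pos: [0.5325, -0.2368, 0.2003]
orientation: [0.298, 0.954, 0.0, -0.001]
ft_force: [-0.1, 0.7, -0.6]
opening: 1.002
gripper_force: 0.0
```

Call:
play_rows --series "-2.64 -3.59 0 0 0 0;0 0 0 0 0 0;0 0 0 0 0 0;0 0 0 0 0 0"

```text
time: 56.75
ee_pos: [0.5341, -0.2785, 0.2005]
orientation: [0.298, 0.955, 0.001, -0.001]
ft_force: [0.7, 0.3, 0.1]
opening: 0.999
gripper_force: 0.0
```

```bash
python3 look.py square2 .533 -.28 .965 0 2.536 wrist,scene
```

```text
square2 wrist+scene [0.5327, -0.2805, 0.9654] err 0.058
square2 wrist [0.5332, -0.2806, 0.967] err 0.027
square2 scene [0.5303, -0.2816, 0.9471] err 0.055
t 56.95 pos [ 0.5347 -0.2784  0.2015] psi 2.5381 tilt [-0.  0. -1.] q6 -1.59
WZ 0.0021 SHIFT cm [ 0.   -0.26  0.15]
```

Call:
play_rows --series "0 -0.24 4 0 0 0;0 0 4 0 0 0;0 0 4 0 0 0;0 0 3 0 0 0;0 0 0.8 0 0 0;0 0 0 0 0 0;0 0 0 0 0 0"

```text
time: 57.65
ee_pos: [0.5346, -0.2824, 0.0454]
orientation: [0.298, 0.955, -0.001, 0.002]
ft_force: [0.7, -0.3, -0.5]
opening: 0.998
gripper_force: 0.0
```

Call:
play_rows --series "0 0 0 0 0 0;0 0 0 0 0 0;0 0 0 0 0 0;0 0 0 0 0 0;0 0 0 0 0 0;0 0 0 0 0 0;0 0 0 0 0 0;0 0 0 0 0 0;0 0 0 0 0 0;0 0 0 0 0 0" --grip 1 --force 30

```text
time: 58.65
ee_pos: [0.5335, -0.2817, 0.0438]
orientation: [0.298, 0.955, 0.0, 0.0]
ft_force: [0.1, 2.4, 3.8]
opening: 0.594
gripper_force: 30.0
```

Call:
play_rows --series "0 0 -1 0 0 0;0 0 -2 0 0 0;0 0 -2 0 0 0;0 0 -2 0 0 0;0 0 -2 0 0 0;0 0 -2 0 0 0;0 0 0 0 0 0;0 0 0 0 0 0"

```text
time: 59.45
ee_pos: [0.5328, -0.2821, 0.1532]
orientation: [0.298, 0.955, -0.0, -0.0]
ft_force: [0.2, 0.2, -0.9]
opening: 0.593
gripper_force: 30.0
```

```bash
python3 -c "
from h import *
C={k:read_camera(k) for k in('wrist','scene')}
show('square2',find('square2',(.533,-.28),['wrist'],C,.967,.11,lock=True))
show('square1',find('square1',(.539,-.0637),['wrist','scene'],C,.107,0,lock=True))
go(.5385,-.063,.153,3.248)
"
```

```text
square2 wrist [0.531, -0.2824, 0.9745] err 0.024
square1 wrist+scene [0.5381, -0.0635, 0.093] err 0.064
square1 wrist [0.5384, -0.0633, 0.0941] err 0.025
square1 scene [0.5364, -0.0643, 0.0709] err 0.09
t 59.7 pos [ 0.5322 -0.2813  0.1518] psi 2.5361 tilt [-0.002  0.002 -1.   ] q6 -1.6
WZ -0.7119 SHIFT cm [-2.95 21.64 -0.12]
```

Call:
play_rows --series "0 0 0 0 0 -0.1415;0 0 0 0 0 -0.1415;0 0 0 0 0 -0.1415;0 0 0 0 0 -0.1415;0 0 0 0 0 -0.1415;-0.5 3.6 0 0 0 0;-0.5 3.6 0 0 0 0;-0.5 3.6 0 0 0 0;-0.5 3.6 0 0 0 0;-0.5 3.6 0 0 0 0;-0.5 3.6 0 0 0 0;0 0 0 0 0 0"

```text
time: 60.9
ee_pos: [0.5401, -0.0597, 0.1526]
orientation: [-0.053, 0.999, 0.001, -0.001]
ft_force: [-0.1, -0.3, -1.8]
opening: 0.596
gripper_force: 30.0
```

Call:
play_rows --series "0 0 0 0 0 0;0 0 0 0 0 0"

```text
time: 61.1
ee_pos: [0.5409, -0.0647, 0.1531]
orientation: [-0.051, 0.999, -0.0, -0.0]
ft_force: [0.7, 0.6, -1.2]
opening: 0.594
gripper_force: 30.0
```

```bash
python3 -c "
from h import *
C={k:read_camera(k) for k in('wrist','scene')};save(C['wrist'],'w11')
show('square2',find('square2',(.5385,-.063),['wrist'],C,.1,.11,lock=True))
go(.5388,-.0625,.153,3.245)
"
```

```text
square2 wrist [0.5391, -0.0661, 0.1089] err 0.036
t 61.25 pos [ 0.541  -0.0651  0.1533] psi -3.0413 tilt [-0. -0. -1.] q6 -1.95
WZ -0.0031 SHIFT cm [0.19 0.28 0.03]
```

Call:
play_rows --series "0 0.25 2 0 0 0;0 0 2 0 0 0;0 0 0.5 0 0 0;0 0 0.2 0 0 0;0 0 0.2 0 0 0;0 0 0.2 0 0 0;0 0 0.2 0 0 0;0 0 0 0 0 0;0 0 0 0 0 0"

```text
time: 62.15
ee_pos: [0.5409, -0.0614, 0.1007]
orientation: [-0.051, 0.999, -0.0, 0.0]
ft_force: [-0.5, -0.6, -1.1]
opening: 0.596
gripper_force: 30.0
```

Call:
play_rows --series "0 0 0.2 0 0 0;0 0 0.2 0 0 0;0 0 0 0 0 0;0 0 0 0 0 0"

```text
time: 62.55
ee_pos: [0.5406, -0.0614, 0.0963]
orientation: [-0.051, 0.999, 0.0, -0.0]
ft_force: [0.2, -0.8, -1.8]
opening: 0.588
gripper_force: 30.0
```

Call:
play_rows --series "0 0 0.4 0 0 0;0 0 0.5 0 0 0;0 0 0.5 0 0 0;0 0 0.5 0 0 0;0 0 0.5 0 0 0;0 0 0.2 0 0 0;0 0 0.2 0 0 0;0 0 0 0 0 0;0 0 0 0 0 0"

```text
time: 63.45
ee_pos: [0.5409, -0.0615, 0.0686]
orientation: [-0.051, 0.999, -0.0, 0.0]
ft_force: [0.0, 0.1, -1.1]
opening: 0.591
gripper_force: 30.0
```

Call:
play_rows --series "0 0 0.1 0 0 0;0 0 0.1 0 0 0;0 0 0.1 0 0 0;0 0 0 0 0 0;0 0 0 0 0 0"

```text
time: 63.95
ee_pos: [0.5409, -0.0615, 0.0658]
orientation: [-0.051, 0.999, -0.0, 0.0]
ft_force: [-0.9, -0.1, 1.9]
opening: 0.593
gripper_force: 30.0
```

Call:
play_rows --series "0 0 0 0 0 0;0 0 0 0 0 0;0 0 0 0 0 0;0 0 0 0 0 0;0 0 0 0 0 0;0 0 -2 0 0 0;0 0 -3.5 0 0 0;0 0 -3.5 0 0 0;0 0 -4 0 0 0;0 0 -1 0 0 0;0 0 0 0 0 0;0 0 0 0 0 0" --grip 0

```text
time: 65.15
ee_pos: [0.5397, -0.0612, 0.2038]
orientation: [-0.051, 0.999, 0.0, -0.001]
ft_force: [-0.2, 0.2, -0.4]
opening: 0.999
gripper_force: 0.0
```

```bash
python3 -c "
from h import *
C={k:read_camera(k) for k in('wrist','scene')};save(C['wrist'],'w12')
show('square2',find('square2',(.539,-.063),['wrist','scene'],C,.1,.022,lock=True))
show('square3',find('square3',(.535,.273),['wrist','scene'],C,-.03,0,lock=True))
go(.5345,.273,.2,3.11)
"
```

```text
square2 wrist+scene [0.538, -0.0632, 0.1046] err 0.293
square2 wrist [0.5392, -0.0633, 0.0992] err 0.053
square2 scene [0.5272, -0.0691, 0.2817] err 0.486
square3 wrist+scene [0.5333, 0.2734, -0.0569] err 0.063
square3 wrist [0.5337, 0.2725, -0.0694] err 0.029
square3 scene [0.5308, 0.2738, -0.055] err 0.047
t 65.45 pos [ 0.5399 -0.0612  0.2039] psi -3.0396 tilt [-0.003  0.001 -1.   ] q6 -1.94
WZ 0.1336 SHIFT cm [ 1.6  33.39  0.39]
```

Call:
play_rows --series "0 0 0 0 0 0.082;0 0 0 0 0 0.082;0.33 4.16 0 0 0 0;0.33 4.16 0 0 0 0;0.33 4.16 0 0 0 0;0.33 4.16 0 0 0 0;0.33 4.16 0 0 0 0;0.33 4.16 0 0 0 0;0.33 4.16 0 0 0 0;0.33 4.16 0 0 0 0;0 0 0 0 0 0;0 0 0 0 0 0"

```text
time: 66.65
ee_pos: [0.5344, 0.2729, 0.2046]
orientation: [0.03, 1.0, -0.001, -0.001]
ft_force: [-0.5, 0.7, 0.4]
opening: 1.001
gripper_force: 0.0
```

Call:
play_rows --series "0 0 0 0 0 0;0 0 0 0 0 0"

```text
time: 66.85
ee_pos: [0.5351, 0.271, 0.2052]
orientation: [0.032, 0.999, -0.0, -0.0]
ft_force: [-0.2, -0.1, -0.2]
opening: 0.998
gripper_force: 0.0
```

```bash
python3 look.py square3 .5337 .2727 -.065 0 3.08 wrist,scene
```

```text
square3 wrist+scene [0.5328, 0.2732, -0.0126] err 0.122
square3 wrist [0.5328, 0.2729, -0.046] err 0.04
square3 scene [0.5305, 0.2746, 0.061] err 0.153
t 67.05 pos [0.5353 0.2714 0.2055] psi 3.078 tilt [ 0. -0. -1.] q6 -1.18
WZ -0.002 SHIFT cm [0.25 0.13 0.55]
```

Call:
play_rows --series "0.22 0.15 4 0 0 0;0 0 4 0 0 0;0 0 4 0 0 0;0 0 3 0 0 0;0 0 1.2 0 0 0;0 0 0 0 0 0;0 0 0 0 0 0"

```text
time: 67.75
ee_pos: [0.5343, 0.2743, 0.0449]
orientation: [0.031, 1.0, 0.0, 0.001]
ft_force: [-0.3, 0.7, -0.1]
opening: 1.001
gripper_force: 0.0
```

Call:
play_rows --series "0 0 0 0 0 0;0 0 0 0 0 0;0 0 0 0 0 0;0 0 0 0 0 0;0 0 0 0 0 0;0 0 0 0 0 0;0 0 0 0 0 0;0 0 0 0 0 0;0 0 0 0 0 0;0 0 0 0 0 0" --grip 1 --force 30

```text
time: 68.75
ee_pos: [0.5328, 0.274, 0.0434]
orientation: [0.031, 1.0, 0.0, -0.0]
ft_force: [-0.4, 0.7, 0.1]
opening: 0.454
gripper_force: 29.9
```

Call:
play_rows --series "0 0 -1 0 0 0;0 0 -2.5 0 0 0;0 0 -3 0 0 0;0 0 -3.5 0 0 0;0 0 -2.5 0 0 0;0 0 -1 0 0 0;0 0 0 0 0 0;0 0 0 0 0 0"

```text
time: 69.55
ee_pos: [0.532, 0.2737, 0.1772]
orientation: [0.031, 1.0, -0.0, -0.001]
ft_force: [0.4, -0.5, -2.5]
opening: 0.449
gripper_force: 29.9
```

```bash
python3 -c "
from h import *
C={k:read_camera(k) for k in('wrist','scene')}
show('square3',find('square3',(.533,.273),['wrist'],C,-.06,.135,lock=True))
go(.5400,-.0620,.178,3.245)
"
```

```text
square3 wrist [0.5317, 0.2726, -0.0328] err 0.03
t 69.7 pos [0.5315 0.2735 0.1762] psi 3.0796 tilt [-0.004 -0.001 -1.   ] q6 -1.18
WZ -0.1654 SHIFT cm [  2.62 -33.46  -0.18]
```

Call:
play_rows --series "0 0 0 0 0 -0.083;0 0 0 0 0 -0.083;0.3 -3.72 0 0 0 0;0.3 -3.72 0 0 0 0;0.3 -3.72 0 0 0 0;0.3 -3.72 0 0 0 0;0.3 -3.72 0 0 0 0;0.3 -3.72 0 0 0 0;0.3 -3.72 0 0 0 0;0.3 -3.72 0 0 0 0;0.3 -3.72 0 0 0 0;0 0 0 0 0 0"

```text
time: 70.9
ee_pos: [0.5402, -0.0659, 0.1772]
orientation: [-0.049, 0.999, -0.001, -0.001]
ft_force: [0.2, 0.0, -1.6]
opening: 0.457
gripper_force: 29.9
```

Call:
play_rows --series "0 0 0 0 0 0;0 0 0 0 0 0"

```text
time: 71.1
ee_pos: [0.5402, -0.0608, 0.1776]
orientation: [-0.052, 0.999, 0.001, -0.001]
ft_force: [0.3, -0.6, -0.3]
opening: 0.452
gripper_force: 29.9
```

```bash
python3 -c "
from h import *
C={k:read_camera(k) for k in('wrist','scene')}
show('square3',find('square3',(.5385,-.063),['wrist'],C,.1,.134,lock=True))
show('square2',find('square2',(.5385,-.063),['wrist'],C,.1,.022,lock=True))
go(.5392,-.0623,.178,3.245)
"
```

```text
square3 wrist [0.5407, -0.0622, 0.1144] err 0.043
square2 wrist [0.5088, -0.0685, -0.6694] err 3.505
t 71.3 pos [ 0.5407 -0.0606  0.1783] psi -3.0358 tilt [-0.  0. -1.] q6 -1.95
WZ 0.0024 SHIFT cm [ 0.16 -0.15  0.03]
```

Call:
play_rows --series "0.15 -0.12 2 0 0 0;0 0 2 0 0 0;0 0 0.6 0 0 0;0 0 0.4 0 0 0;0 0 0.3 0 0 0;0 0 0.2 0 0 0;0 0 0.2 0 0 0;0 0 0 0 0 0;0 0 0 0 0 0"

```text
time: 72.2
ee_pos: [0.5396, -0.0632, 0.1218]
orientation: [-0.052, 0.999, -0.0, 0.0]
ft_force: [0.3, 0.5, -0.4]
opening: 0.453
gripper_force: 29.9
```

Call:
play_rows --series "0 0 0.2 0 0 0;0 0 0.2 0 0 0;0 0 0 0 0 0;0 0 0 0 0 0"

```text
time: 72.6
ee_pos: [0.5393, -0.0631, 0.1173]
orientation: [-0.052, 0.999, 0.0, -0.0]
ft_force: [0.2, 0.2, -1.5]
opening: 0.453
gripper_force: 29.9
```

Call:
play_rows --series "0 0 0.4 0 0 0;0 0 0.5 0 0 0;0 0 0.5 0 0 0;0 0 0.5 0 0 0;0 0 0.5 0 0 0;0 0 0.2 0 0 0;0 0 0.2 0 0 0;0 0 0 0 0 0;0 0 0 0 0 0"

```text
time: 73.5
ee_pos: [0.5396, -0.0632, 0.0896]
orientation: [-0.052, 0.999, -0.0, 0.0]
ft_force: [1.4, 0.8, -0.9]
opening: 0.454
gripper_force: 29.9
```

Call:
play_rows --series "0 0 0.1 0 0 0;0 0 0.1 0 0 0;0 0 0 0 0 0;0 0 0 0 0 0"

```text
time: 73.9
ee_pos: [0.5394, -0.0631, 0.0875]
orientation: [-0.052, 0.999, -0.0, 0.0]
ft_force: [-0.1, 0.4, -1.4]
opening: 0.456
gripper_force: 29.9
```

Call:
play_rows --series "0 0 0.1 0 0 0;0 0 0 0 0 0;0 0 0 0 0 0"

```text
time: 74.2
ee_pos: [0.5396, -0.0632, 0.0873]
orientation: [-0.052, 0.999, -0.0, 0.0]
ft_force: [-2.2, 0.2, 5.5]
opening: 0.453
gripper_force: 29.9
```

Call:
play_rows --series "0 0 0 0 0 0;0 0 0 0 0 0;0 0 0 0 0 0;0 0 0 0 0 0;0 0 0 0 0 0;0 0 -2 0 0 0;0 0 -3.5 0 0 0;0 0 -3.5 0 0 0;0 0 -3 0 0 0;0 0 -2 0 0 0;0 0 0 0 0 0" --grip 0

```text
time: 75.3
ee_pos: [0.5419, -0.0638, 0.2303]
orientation: [-0.052, 0.999, -0.001, 0.004]
ft_force: [0.4, -0.7, 0.2]
opening: 1.003
gripper_force: 0.0
```

Call:
play_rows --series "2 2.5 -1 0 0 0;2 2.5 -1 0 0 0;2 1.5 -1 0 0 0;2 0 -1 0 0 0;2 0 -1 0 0 0;0 0 0 0 0 0;0 0 0 0 0 0"

```text
time: 76.0
ee_pos: [0.4331, -0.0088, 0.2754]
orientation: [-0.052, 0.999, 0.0, -0.0]
ft_force: [0.2, -0.5, -0.2]
opening: 1.003
gripper_force: 0.0
```

```bash
python3 -c "
from h import *
C={k:read_camera(k) for k in('wrist','scene')}
a=C['wrist']['color'];b=C['scene']['color'][120:280,130:330]
cv2.imwrite('pics/fin.png',np.hstack([cv2.resize(a,(400,300)),cv2.resize(b,(375,300))])[:,:,::-1])
for n,xy,z,y in (('square1',(.539,-.0635),0,.1),('square2',(.539,-.0635),.022,.1),('square3',(.539,-.0635),.044,.1),('round1',(.5227,.077),0,0),('round2',(.5227,.077),.022,0),('round3',(.5227,.077),.044,0)): show(n,find(n,xy,['wrist'],C,y,z,lock=True))
"
```

```text
square1 wrist [0.5588, -0.0657, -0.0737] err 3.026
square2 wrist [0.5382, -0.0627, 0.0784] err 2.307
square3 wrist [0.5407, -0.063, 0.0763] err 0.217
round1 wrist [0.5324, 0.0765, 0.005] err 2.883
round2 wrist [0.519, 0.0729, 0.0074] err 2.097
round3 wrist [0.5264, 0.076, 0.0004] err 0.235
```

View pics/fin.png

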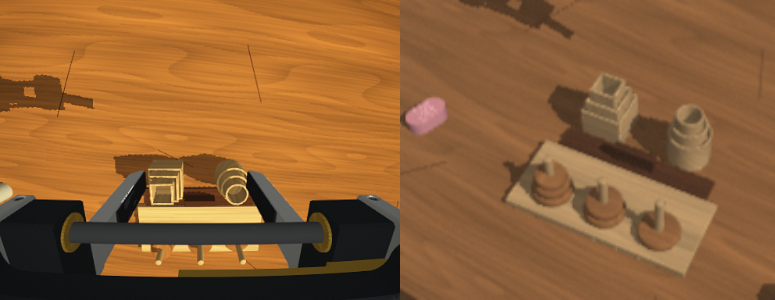

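```bash
python3 -c "
from h import *
print(bot.close_job())"
```

```text
the job is handed in; nothing more can be done
None
```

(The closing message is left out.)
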